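# Raise the temperature logger in the dry-block heater to its immersion ring

### The arm

A 6-joint arm with a two-finger parallel gripper is mounted at the origin on the work surface. World frame = base frame: x ahead of the robot, y to its left, z up, the work surface at z = 0. Lengths are in m, angles in rad, forces in N, time in s.
With the tool pointing down it reaches from about 0.3 to 0.95 m from the base axis. Payload 3.1 kg.
Tool frame: the origin (TCP) lies at the very end of the fingers, on their centre line; the grasp point (between the pads) lies ctrl.grasp_offset behind it (ctrl.grasp_offset is the distance from the TCP to the grasp point, in m); z points along the fingers, y is the direction in which the jaws open and shut (so a half turn about z gives the same grasp; the last joint's range is limited). The gripper opens to 85 mm and grips with 20 to 120 N. Pads are 22 mm wide; open, the fingers measure 114 mm over their backs; the gripper's body (76 mm by 85 mm) begins 54 mm behind the grasp point. The pads swing forward as they close: fully open they stand 13 mm farther back than shut.
Start: joints at [-1.343, 0.308, 1.634, -0, 1.2, -0.07], TCP at [0.183, -0.598, 0.196] pointing down, gripper open.
Joint ranges: [-3.06, 3.06], [-0.79, 1.96], [0.05, 2.63], [-1.19, 4.34], [0.05, 2.64], [-2.94, 2.94]. Speed limits (rad/s): [2.79, 2.79, 3.14, 3.14, 3.14, 3.14].

### API

Orientations are given as a rotation vector (axis times angle).
In Python, from cell import ctrl, cams, ticket gives the robot as it stands.
- The arm moves only by the tool arm_command, never from a script. Its argument "deltas" is a list of rows, each an object of numbers: "x", "y", "z": the shift along the tool's x, y, z in m; "wx", "wy", "wz": the turn, a rotation vector about the tool's x, y, z in rad. A call has exactly 8 rows; each row is the pose to reach, as a shift and turn from the pose commanded when the call began, along the tool's axes at that moment; what a row does not reach only later rows make up. A row lasts 1/10 s, in which the tool goes at most 50 mm and 8.59 degrees, less where a joint would pass 70% of its speed; a pose out of reach is approached as far as the arm can. A call with a gripper value outside its range is refused whole. "claw" is the closure in counts, from 0 (fully open) to 255 (shut), set as the call begins (left out, the last holds). The fingers move at their own pace and stop on an object; "grip_force" is the grip in N (left out, the last holds). Time passes only in rows, so rows that repeat a pose let the fingers close, or fill a call up. It gives the time, the measured TCP pose, the force and the opening at its end, in the units of the state.
- ctrl.get_obs(): the state, without advancing time (a new reading comes with each control period).
- cams.grab_frame(name): name is "scene" or "top"; returns a dict with "frame" (400x640x3 uint8, blue, green, red), "fx", "fy", "cx", "cy" (pixels), "D" ([k1, k2, p1, p2, k3] as OpenCV has them; the pictures are not rectified), "T" (4x4, takes a point from camera to world coordinates). Camera axes: x right, y down, z forward; pixel columns grow to the right and rows downward; lengths in m; the calibration is good to about 2 mm. A picture is of the moment at which its call begins. There is no depth.
- ticket.sign_off(): hands the job in, once; it reports no verdict.
The state is a dict: "t": time; "joint_positions": joint angles; "qvel": joint speeds; "joint_torque": joint torques, N m; "tool_pos": TCP position; "orientation": TCP orientation; "force": force on the tool from outside, world axes, zero at the start; "wrist_torque": the same for the moment, N m; "opening": opening from 0.0 (shut) to 1.0 (fully open).
Only numpy, scipy, OpenCV 4.12 (cv2) and the standard library are available. Lean on these libraries where they do the work, as an engineer would, in place of code of your own. Each camera call takes 0.05 s, during which the arm holds its last target.

### The job

The dry-block heater is to be checked at a shallower depth. Its clear hood is hot, so keep the gripper and arm off it: prise it up by its front lip with the flat spatula, swing it right over backwards past upright so that it stays open, and lay the spatula back on the green mat. Then draw the blue-headed temperature logger straight and gently up its bore until the black ring on its stem is level with the top of the block, and finish while still holding it there; leave the other two loggers, the bottle and the beaker as they are.

Things in the scene. Friction and masses are not known exactly. Their poses are not given: they have to be found in the camera images.
- heater: Dry-block heater, a white bench instrument fixed to the bench, 250 (x) by 180 (y) by 100 mm high. Origin: centre of its underside; +x points to its back, +y to its left, +z up. A sloping grey control panel is at the front (x from -125 to -30 mm, rising from 45 to 82 mm). Behind it is a level deck, z = 100 mm, with the aluminium block (100 by 150 mm) let in flush. Three blind bores, 17 mm wide and 70 mm deep, stand in a row along y at x = 55 mm, y = -50, 0 and 50 mm.
- hood (a joint): Angle of the heater's clear hood about its hinge: 0 shut, 1.85 wide open (stop), growing as its front edge rises and swings over backwards. Hood: a clear box open below, 130 (x) by 170 (y) by 45 mm high, 3 mm walls, about 0.2 kg, standing on the deck over the loggers from x = -10 to 120 mm of the heater. Stiff hinge (0.07 N m of friction): let go below about 0.6 rad it falls shut, farther up it stays about where it is left, and near its stop it rests open.
- hood_hinge (a point): Middle of the hood's hinge axis, at the back edge of the deck (heater x = 120, y = 0, z = 100 mm). The axis runs along the heater's y.
- hood_lip (a point): Middle of the front lower edge of the grey pry lip on the hood's front wall; moves with the hood. The lip is 80 mm wide, 4 mm thick, and stands 12 mm out from the wall. Shut, its underside is 12 mm above the deck: a slot 80 mm wide and 12 mm high leads under it into the hood, where the nearest logger stem is 67 mm behind this point. This point is 142 mm in front of the hinge axis and 12 mm above it when shut; it lies at heater x = -22 mm then.
- spatula: Flat lab spatula, 210 mm long, 0.09 kg, loose, lying on the mat. Black plastic handle 110 long, 20 wide, 18 mm thick with a steel collar; steel blade 100 long, 22 wide, 2 mm thick, its mid-plane 9 mm above the handle's underside. Origin: underside of the handle's front end; +x points along the blade, z up.
- spatula_tip (a point): Middle of the spatula blade's front end, at mid-thickness (x = 100 mm of the spatula, 9 mm above its underside).
- spatula_grip (a point): Point in the handle where the spatula balances well in the hand: x = -25 mm of the spatula, 9 mm above its underside.
- mat: Green silicone mat, 270 (x) by 120 (y) by 3 mm, fixed to the bench. Origin: centre of its underside.
- blue_logger: The logger to raise: a steel rod 16 mm in diameter and 82 mm long, with a blue round plastic head 20 mm in diameter and 24 mm tall on top, about 0.12 kg. Loose, upright in one of the three bores (any of them), foot on the bore's floor, with 1 mm of clearance over the diameter. Origin: centre of its foot; z along the rod to the head. The head stands from 12 to 36 mm above the deck at the start, 30 mm clear of the next head.
- blue_logger_head (a point): Centre of the blue head, 94 mm above the logger's foot; 24 mm above the deck at the start.
- blue_logger_ring (a point): Centre of the black ring round the blue logger's stem (4 mm tall), 30 mm above its foot; at the start it is hidden in the bore, 40 mm below the deck.
- bore1 (a point): Mouth of the middle bore, on the axis, at the level of the deck (block's top); its z axis points up.
- white_logger: Like the blue logger but with a white head, in another bore; leave it. Origin: centre of its foot.
- orange_logger: Like the blue logger but with an orange head, in another bore; leave it. Origin: centre of its foot.
- bottle: White plastic bottle with a blue cap, 60 mm in diameter, 125 mm tall, loose; leave it. Origin: centre of its underside.
- beaker: Glass beaker 68 mm in diameter, 85 mm tall, loose; leave it. Origin: centre of its underside.
Mind the look-alikes: they are no part of the job. Of the things that look like the spatula, the larger one is meant.

How it is judged:
On the way, in this order (a step that is already met when the one before it is completed fails the run):
1. the spatula blade prises the hood up (value of joint hood above 0.15 rad and contact force between spatula and hood above 0.2 N), for 0.1 s.
2. the hood is swung over backwards and stays open (value of joint hood above 1.4 rad and contact force between spatula and hood below 0.05 N), for 0.2 s.
3. the spatula lies on the mat, let go (height (world z) of spatula below 0.008 m and contact force between spatula and mat above 0.3 N and contact force between the fingers and spatula below 0.05 N and linear speed of spatula below 0.02 m/s), for 0.2 s.
At the end, for the whole second after the job is handed in: The blue logger stands in its bore, upright within 0.08 rad, held still by the fingers with its black ring within 7 mm of the level of the block's top, pressed against the bore's wall with less than 15 N; the hood stands open (beyond 1.4 rad); the spatula lies flat on the mat, let go (z of blue_logger_ring in the frame of bore1 between -0.007 and 0.007 m and angle between the z axis of blue_logger and the z axis of heater, either way round below 0.08 rad and x of blue_logger_ring in the frame of bore1 between -0.005 and 0.005 m and contact force between the fingers and blue_logger above 1 N and linear speed of blue_logger below 0.01 m/s and value of joint hood above 1.4 rad and height (world z) of spatula below 0.008 m and contact force between spatula and mat above 0.3 N and contact force between the fingers and spatula below 0.05 N and contact force between blue_logger and heater below 15 N); the arm keeps its last pose, push and grip.
It fails at once if the gripper or the arm touches the hot hood (contact force between any of the fingers, the arm and hood above 0.5 N).
It fails at once if the spatula is dropped (height (world z) of spatula above 0.035 m and contact force between the fingers and spatula below 0.01 N).
It fails at once if the blue logger is pulled right out of its bore (z of blue_logger_ring in the frame of bore1 above 0.025 m).
It fails at once if the blue logger is wrenched sideways or jammed in its bore (contact force between blue_logger and heater above 30 N).
It fails at once if another logger, the bottle or the beaker is lifted, pushed or knocked over (distance of any of white_logger, orange_logger from where it was at the start of the episode above 0.006 m or distance of any of bottle, beaker from where it was at the start of the episode above 0.02 m or angle between any of bottle, beaker's own z axis and vertical above 0.3 rad).
It also fails if it takes over 64 s, if anything falls off the work surface, if the arm or the gripper's body presses on something with over 40 N, if the wrist force passes 120 N, or if a joint passes its speed limit or range.

## Working session

There is one attempt and no reset: what is moved stays moved. The work goes in short steps, Python scripts to look and compute and a tool call to move; the robot and the scene stay as the last step left them, time stands still between calls to the robot, and variables do not carry over. Pictures are saved under pics/ and viewed, and the job is handed in when it is done.

Besides the shell and the picture viewer there is one more tool, called after "Emit:" as a command line: name --argument value ..., lists and objects as JSON in quotes. arm_command: Moves the arm, as the interface text tells. Its arguments: {"type":"object","properties":{"deltas":{"type":"array"},"claw":{"type":"number"},"grip_force":{"type":"number"}},"required":["deltas"]}

```bash
ls; mkdir -p pics; python3 - <<'E'
from cell import ctrl,cams,ticket
import cv2
print(ctrl.get_obs()); print(ctrl.grasp_offset)
for n in("scene","top"):
    f=cams.grab_frame(n); cv2.imwrite(f"pics/{n}0.png",f["frame"]); print(n,f["fx"],f["fy"],f["cx"],f["cy"],f["D"],f["T"])
E
```

```text
pics
{'t': 0.0, 'joint_positions': array([-1.34270464e+00,  3.08989669e-01,  1.63522293e+00, -2.53616422e-05,
        1.19970911e+00, -6.97150317e-02]), 'qvel': array([ 0.00040353, -0.00126799,  0.00117239, -0.00095194,  0.00028151,
       -0.0004701 ]), 'joint_torque': array([-1.48761952e-03, -4.15259600e+01, -2.76664531e+01, -6.64732397e-05,
        1.02134494e-02, -5.36290585e-06]), 'tool_pos': array([ 0.18313723, -0.59659839,  0.19443941]), 'orientation': array([-3.10453255e+00, -4.65737093e-01,  3.26157662e-04]), 'force': array([ 0.9066864 , -0.52164173,  0.10307047]), 'wrist_torque': array([-0.01775066, -0.05340179, -0.01477586]), 'opening': 0.9977100838000308}
0.0187
scene 453.7338930383247 453.7338930383247 320.9080364368531 196.89462226288106 [0.03675677 0.         0.         0.         0.        ] [[-0.61515243  0.69179692 -0.37815936  1.09152785]
 [ 0.78839919  0.5420585  -0.2908596   0.35311978]
 [ 0.00376872 -0.47706352 -0.87886073  1.34847149]
 [ 0.          0.          0.          1.        ]]
top 391.78038270368205 391.78038270368205 323.23016906025555 197.30703329140715 [-0.03140254  0.          0.          0.          0.        ] [[ 0.02040656 -0.99552558  0.09226267  0.45640909]
 [-0.99953985 -0.02238582 -0.02046855 -0.06005646]
 [ 0.02244234 -0.09180253 -0.9955243   1.10711313]
 [ 0.          0.          0.          1.        ]]
```

View pics/scene0.png

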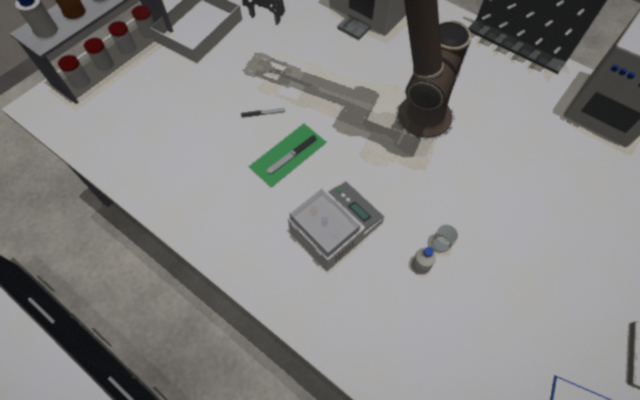

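View pics/top0.png

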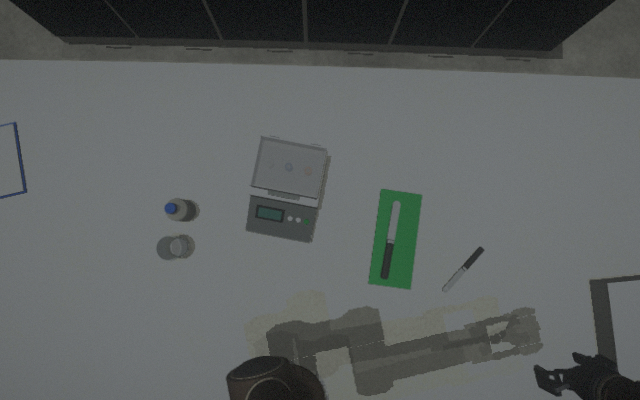

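The scene shows two spatulas. The larger lies on the green mat (top ≈ 390,240) and the smaller lies off it (≈ 463,268). The heater's hood is at about (290,168) in top. I'll enlarge both spots.

```bash
python3 - <<'E'
import cv2,numpy as np
a=cv2.imread("pics/top0.png"); s=cv2.imread("pics/scene0.png")
def c(i,x,y,w,h,k): return cv2.resize(i[y:y+h,x:x+w],None,fx=k,fy=k,interpolation=cv2.INTER_CUBIC)
cv2.imwrite("pics/c1.png",c(a,235,125,105,125,4.8).clip(0,255)); 
cv2.imwrite("pics/c2.png",c(a,360,180,130,115,5))
cv2.imwrite("pics/c3.png",c(s,280,175,110,100,6))
E
```

```text
(no output)
```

View pics/c1.png

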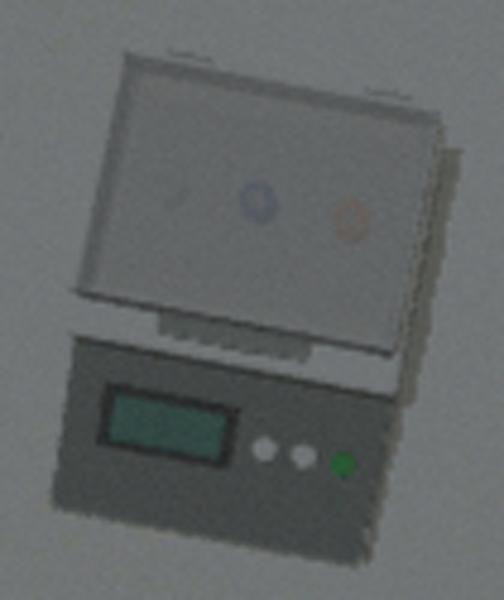

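View pics/c2.png

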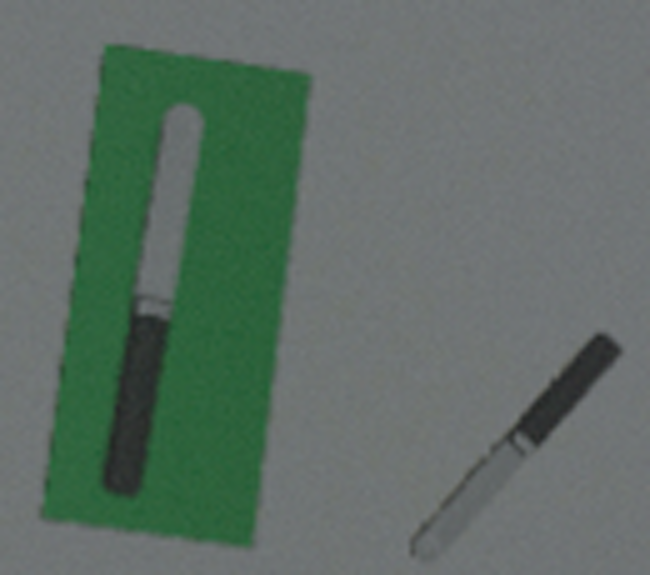

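View pics/c3.png

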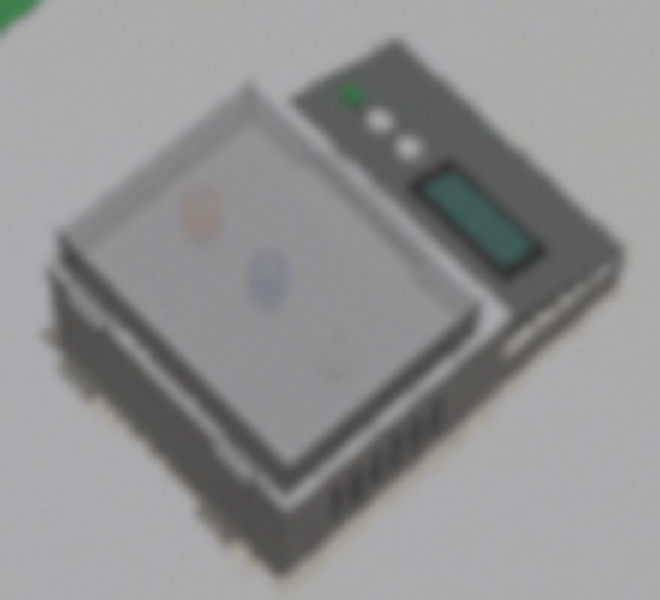

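```bash
cat > h.py <<'E'
import numpy as np,cv2
from scipy.optimize import least_squares
C={"scene":(453.7338930383247,320.9080364368531,196.89462226288106,0.03675677,[[-0.61515243,0.69179692,-0.37815936,1.09152785],[0.78839919,0.5420585,-0.2908596,0.35311978],[0.00376872,-0.47706352,-0.87886073,1.34847149],[0,0,0,1]]),
"top":(391.78038270368205,323.23016906025555,197.30703329140715,-0.03140254,[[0.02040656,-0.99552558,0.09226267,0.45640909],[-0.99953985,-0.02238582,-0.02046855,-0.06005646],[0.02244234,-0.09180253,-0.9955243,1.10711313],[0,0,0,1]])}
def KDT(n):
    f,cx,cy,k,T=C[n]; return np.array([[f,0,cx],[0,f,cy],[0,0,1.]]),np.array([k,0,0,0,0.]),np.array(T)
def proj(n,P):
    K,D,T=KDT(n); Ti=np.linalg.inv(T); r,_=cv2.Rodrigues(Ti[:3,:3])
    return cv2.projectPoints(np.atleast_2d(np.array(P,float)),r,Ti[:3,3],K,D)[0][:,0]
def ray(n,uv,z):
    K,D,T=KDT(n); p=cv2.undistortPoints(np.array(uv,float).reshape(-1,1,2),K,D)[:,0]
    d=np.c_[p,np.ones(len(p))]@T[:3,:3].T; o=T[:3,3]; return o+d*((z-o[2])/d[:,2])[:,None]
def fit(pl,x0):
    # pl: list (cam, local pt, uv)
    def pos(q,P): c,s=np.cos(q[2]),np.sin(q[2]); return [c*P[0]-s*P[1]+q[0],s*P[0]+c*P[1]+q[1],P[2]]
    f=lambda q:np.concatenate([proj(n,pos(q,P))[0]-uv for n,P,uv in pl])
    r=least_squares(f,x0,loss='soft_l1'); return r.x,r.fun.reshape(-1,2).round(2)
def cr(x0,y0,k,pts): return [((x+.5)/k-.5+x0,(y+.5)/k-.5+y0) for x,y in pts]
E
python3 - <<'E'
from h import *
L=[(.12,.085,.145),(.12,-.085,.145),(-.01,.085,.145),(-.01,-.085,.145),(-.125,.09,.045),(-.125,-.09,.045)]
U=cr(235,125,4.8,[(128,55),(440,113),(78,292),(393,355),(52,505),(370,565)])
pl=[("top",a,b) for a,b in zip(L,U)]
L2=[(.12,-.085,.145),(.12,.085,.145),(-.01,-.085,.145),(-.01,.085,.145),(-.125,-.09,.045),(-.125,.09,.045),(.125,.09,0)]
U2=cr(280,175,6,[(63,235),(290,465),(250,85),(478,312),(395,42),(622,252),(280,578)])
p2=[("scene",a,b) for a,b in zip(L2,U2)]
for p in (pl,p2,pl+p2):
    q,r=fit(p,[.6,0,0]); print(q,r.tolist())
# spatula
m=ray("top",cr(360,180,5,[(105,45),(310,73),(255,547),(42,518)]),.003); print("mat",m.round(4).tolist(),m.mean(0))
s=ray("top",cr(360,180,5,[(184,103),(152,308)]),.012);e=ray("top",cr(360,180,5,[(120,495)]),.021)
print(s,e)
E
```

```text
[ 0.56666736  0.01591385 -0.16863173] [[-0.55, -1.4], [1.26, -0.63], [-0.87, -0.07], [1.2, -0.15], [0.06, 1.36], [-0.57, 1.51]]
[ 0.57224131  0.01697186 -0.16748587] [[-1.64, -0.48], [-0.4, 1.04], [-0.37, -1.18], [0.92, -1.61], [-0.19, -0.32], [1.12, 0.65], [0.41, 1.6]]
[ 0.5691381   0.01609752 -0.16900509] [[-0.57, -2.38], [1.22, -1.59], [-0.9, -1.08], [1.14, -1.14], [0.01, 0.42], [-0.64, 0.59], [-1.2, -1.45], [-0.05, 0.03], [0.06, -2.05], [1.26, -2.5], [0.22, -1.08], [1.46, -0.12], [0.73, 0.66]]
mat [[0.5873, -0.2456, 0.003], [0.574, -0.3634, 0.003], [0.307, -0.3321, 0.003], [0.3212, -0.2124, 0.003]] [ 0.44736635 -0.28839806  0.003     ]
[[ 0.55434909 -0.28914096  0.012     ]
 [ 0.43899367 -0.27159562  0.012     ]] [[ 0.3365458  -0.25283062  0.021     ]]
```

```bash
cat > ov.py <<'E'
from h import *
def box(x0,x1,y0,y1,z0,z1):
    v=[(x,y,z) for x in(x0,x1) for y in(y0,y1) for z in(z0,z1)]
    return [(v[i],v[j]) for i in range(8) for j in range(i+1,8) if sum(a!=b for a,b in zip(v[i],v[j]))==1]
def overlay(img,cam,segs,q,crop,k,out,cols=None):
    x0,y0,w,h=crop
    im=cv2.resize(img[y0:y0+h,x0:x0+w],None,fx=k,fy=k,interpolation=cv2.INTER_CUBIC)
    im=cv2.convertScaleAbs(im,alpha=1.6)
    c,s=np.cos(q[2]),np.sin(q[2])
    for a,b in segs:
        P=[[c*p[0]-s*p[1]+q[0],s*p[0]+c*p[1]+q[1],p[2]] for p in(a,b)]
        u=proj(cam,P); u=[tuple(int(round((u[i][j]+.5-(x0,y0)[j])*k-.5)) for j in(0,1)) for i in(0,1)]
        cv2.line(im,u[0],u[1],(0,0,255),1)
    cv2.imwrite(out,im)
heater=box(-.01,.12,-.085,.085,.1,.145)+box(-.022,-.01,-.04,.04,.112,.116)+[((-.125,-.09,.045),(-.125,.09,.045)),((-.03,-.09,.082),(-.03,.09,.082)),((-.125,-.09,.045),(-.03,-.09,.082)),((-.03,-.09,.1),(-.03,.09,.1)),((.125,-.09,.1),(.125,.09,.1)),((.125,-.09,0),(.125,.09,0)),((.055,-.05,.136),(.055,.05,.136)),((-.125,-.09,0),(-.125,.09,0)),((.125,.09,0),(-.125,.09,0))]
E
python3 - <<'E'
from ov import *
for n,q,cr_ in(("top",[.5682,.016,-.169],(235,125,105,125)),("scene",[.5697,.0165,-.168],(280,175,110,100))):
    overlay(cv2.imread(f"pics/{n}0.png"),n,heater,q,cr_,4.8 if n=="top" else 6,f"pics/ov_{n}.png")
E
```

```text
(no output)
```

View pics/ov_top.png

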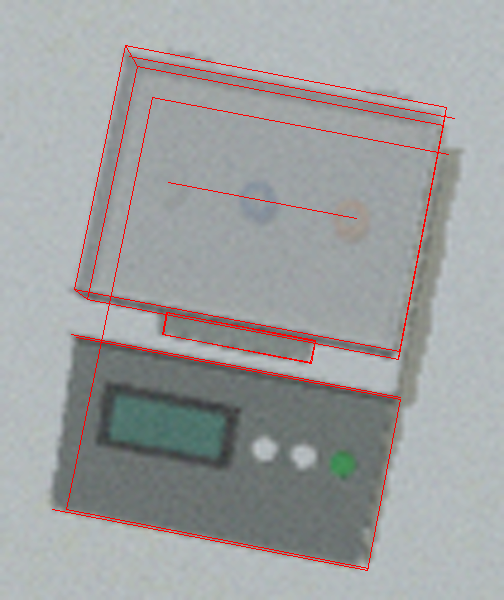

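View pics/ov_scene.png

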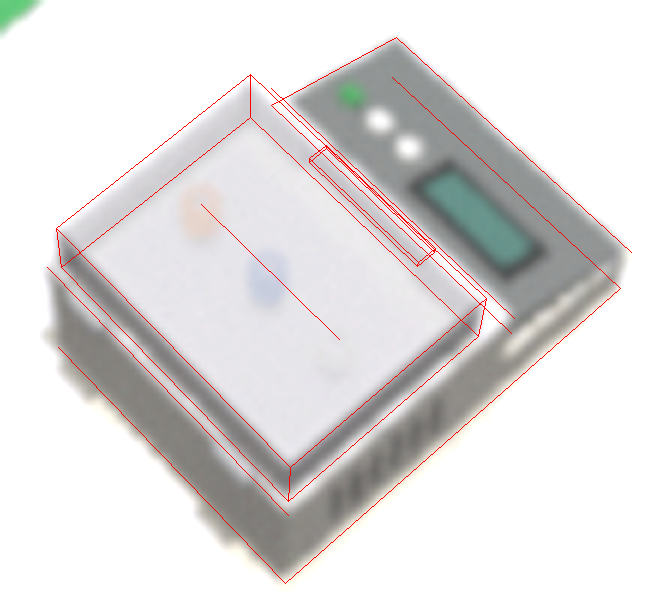

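```bash
python3 - <<'E'
from ov import *
mat=box(-.135,.135,-.06,.06,0,.003)
# spatula: q origin
yaw=np.arctan2(-.2891+.2528,.5543-.3365); print(yaw)
tip=np.array([.5525,-.2888]); o=tip-.1*np.array([np.cos(yaw),np.sin(yaw)])
sp=box(-.11,0,-.01,.01,.003,.021)+box(0,.1,-.011,.011,.011,.013)+box(-.025,-.025,-.01,.01,.021,.021)
im=cv2.imread("pics/top0.png")
overlay(im,"top",sp,[o[0],o[1],yaw],(368,190,55,100),8,"pics/ovs.png")
im=cv2.imread("pics/scene0.png")
overlay(im,"scene",sp,[o[0],o[1],yaw],(245,120,90,70),8,"pics/ovs2.png")
print(o)
E
```

```text
-0.16514867741462683
[ 0.45386061 -0.2723601 ]
```

View pics/ovs.png

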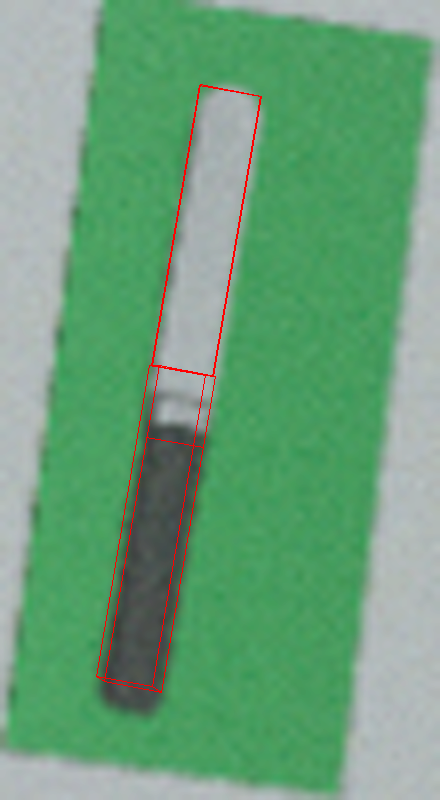

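View pics/ovs2.png

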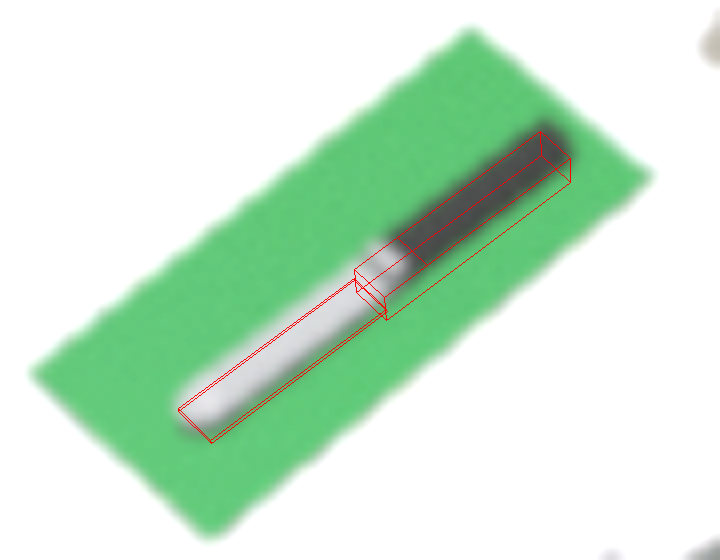

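```bash
python3 - <<'E'
from ov import *
m=ray("scene",cr(245,120,8,[(212,540),(30,372),(472,28),(655,178)]),.003); print("mat",m.round(4).tolist(),m.mean(0))
m=ray("top",cr(360,180,5,[(105,45),(310,73),(255,547),(42,518)]),.003); print(m.mean(0))
s=ray("scene",cr(245,120,8,[(187,420),(180,405),(388,255),(377,238)]),.012);print(s)
# handle end top center in each
print(ray("scene",cr(245,120,8,[(555,130)]),.021),ray("top",cr(368,190,8,[(133,712)]),.012))
print(ray("top",cr(368,190,8,[(228,86),(180,395)]),.012))
# blue head centre
print(ray("top",cr(235,125,4.8,[(258,200)]),.136),ray("scene",cr(280,175,6,[(268,268)]),.136))
q=[.5685,.0165,-.169];c,s=np.cos(q[2]),np.sin(q[2])
for P in [(.055,0),(-.022,0),(.12,0)]: print(P,c*P[0]-s*P[1]+q[0],s*P[0]+c*P[1]+q[1])
E
```

```text
mat [[0.5874, -0.2495, 0.003], [0.5724, -0.3674, 0.003], [0.3073, -0.3336, 0.003], [0.3219, -0.2156, 0.003]] [ 0.4472611  -0.29155012  0.003     ]
[ 0.44736635 -0.28839806  0.003     ]
[[ 0.55232947 -0.29301113  0.012     ]
 [ 0.54846076 -0.30039397  0.012     ]
 [ 0.4328767  -0.27948483  0.012     ]
 [ 0.42889974 -0.28910899  0.012     ]]
[[ 0.33913498 -0.25932023  0.021     ]] [[ 0.33568116 -0.25606302  0.012     ]]
[[ 0.55400928 -0.28818389  0.012     ]
 [ 0.44528718 -0.27173438  0.012     ]]
[[0.62248131 0.00890835 0.136     ]] [[0.62310176 0.00597599 0.136     ]]
(0.055, 0) 0.6227164401040949 0.00724918260697493
(-0.022, 0) 0.5468134239583621 0.020200326957210028
(0.12, 0) 0.6867904147725705 -0.003683601584781971
```

```bash
cat >> h.py <<'E'
from scipy.spatial.transform import Rotation as R
def Rdown(yaw,pitch=0):
    # tool x along world yaw, z down ; pitch>0 raises tool x (blade tip up)
    M=np.array([[1,0,0],[0,-1,0],[0,0,-1.]])
    return R.from_euler('z',yaw)*R.from_euler('y',-pitch)*R.from_matrix(M)
def delta(p,yaw,pitch=0):
    from cell import ctrl
    o=ctrl.get_obs(); R0=R.from_rotvec(o["orientation"])
    d=R0.inv().apply(np.array(p)-o["tool_pos"]); w=(R0.inv()*Rdown(yaw,pitch)).as_rotvec()
    print("t",round(o["t"],2),"pos",o["tool_pos"].round(4),"d",d.round(4),"w",w.round(4),"F",o["force"].round(2),"op",round(o["opening"],3))
E
python3 - <<'E'
from h import *
delta([.4206,-.270,.06],-.15)
E
```

```text
t 0.1 pos [ 0.1832 -0.5967  0.1946] d [ 0.3228 -0.2424  0.1351] w [-2.100e-03  3.000e-04  4.478e-01] F [ 0.09  0.65 -0.19] op 1.0
```

Emit:
arm_command --deltas '[{"x": 0.039,"y": -0.029,"z": 0.011,"wz": 0.056},{"x": 0.078,"y": -0.058,"z": 0.022,"wz": 0.112},{"x": 0.117,"y": -0.088,"z": 0.034,"wz": 0.168},{"x": 0.156,"y": -0.117,"z": 0.045,"wz": 0.224},{"x": 0.195,"y": -0.146,"z": 0.056,"wz": 0.28},{"x": 0.234,"y": -0.176,"z": 0.067,"wz": 0.336},{"x": 0.273,"y": -0.205,"z": 0.079,"wz": 0.392},{"x": 0.312,"y": -0.234,"z": 0.09,"wz": 0.448}]' --claw 100 --grip_force 80

```text
invalid input at $.deltas[0]: expected keys x, y, z, wx, wy, wz
```

```bash
python3 - <<'E'
from h import *
delta([.4206,-.270,.006],-.15)
E
```

```text
t 0.1 pos [ 0.1832 -0.5967  0.1946] d [ 0.3228 -0.2423  0.1891] w [-2.100e-03  3.000e-04  4.478e-01] F [ 0.09  0.65 -0.19] op 1.0
```

All six keys are needed.

Emit:
arm_command --deltas '[{"x": 0.039,"y": -0.029,"z": 0.011,"wx": 0,"wy": 0,"wz": 0.056},{"x": 0.078,"y": -0.058,"z": 0.022,"wx": 0,"wy": 0,"wz": 0.112},{"x": 0.117,"y": -0.088,"z": 0.034,"wx": 0,"wy": 0,"wz": 0.168},{"x": 0.156,"y": -0.117,"z": 0.045,"wx": 0,"wy": 0,"wz": 0.224},{"x": 0.195,"y": -0.146,"z": 0.056,"wx": 0,"wy": 0,"wz": 0.28},{"x": 0.234,"y": -0.176,"z": 0.067,"wx": 0,"wy": 0,"wz": 0.336},{"x": 0.273,"y": -0.205,"z": 0.079,"wx": 0,"wy": 0,"wz": 0.392},{"x": 0.312,"y": -0.234,"z": 0.09,"wx": 0,"wy": 0,"wz": 0.448}]' --claw 100 --grip_force 80

```text
t: 0.9
tool_pos: [0.4131, -0.2808, 0.1051]
orientation: [-3.132, 0.24, 0.0]
force: [1.1, 0.1, 0.1]
opening: 0.614
```

```bash
python3 - <<'E'
from h import *
delta([.4206,-.270,.006],-.15)
E
```

```text
t 0.9 pos [ 0.4131 -0.2808  0.1051] d [ 0.0058 -0.0118  0.0991] w [-0.0002  0.0003 -0.0029] F [1.08 0.1  0.15] op 0.614
```

Emit:
arm_command --deltas '[{"x": 0.003,"y": -0.006,"z": 0.015,"wx": 0,"wy": 0,"wz": 0},{"x": 0.005,"y": -0.012,"z": 0.035,"wx": 0,"wy": 0,"wz": 0},{"x": 0.005,"y": -0.012,"z": 0.055,"wx": 0,"wy": 0,"wz": 0},{"x": 0.005,"y": -0.012,"z": 0.075,"wx": 0,"wy": 0,"wz": 0},{"x": 0.005,"y": -0.012,"z": 0.085,"wx": 0,"wy": 0,"wz": 0},{"x": 0.005,"y": -0.012,"z": 0.085,"wx": 0,"wy": 0,"wz": 0},{"x": 0.005,"y": -0.012,"z": 0.085,"wx": 0,"wy": 0,"wz": 0},{"x": 0.005,"y": -0.012,"z": 0.085,"wx": 0,"wy": 0,"wz": 0}]'

```text
t: 1.7
tool_pos: [0.4202, -0.2724, 0.0218]
orientation: [3.132, -0.236, 0.003]
force: [0.1, 1.0, 0.0]
opening: 0.607
```

```bash
python3 - <<'E'
from h import *
from cell import cams
delta([.4206,-.270,.007],-.15)
im=cams.grab_frame("scene")["frame"]; cv2.imwrite("pics/s1.png",cv2.resize(im[70:190,220:360],None,fx=5,fy=5,interpolation=cv2.INTER_CUBIC))
E
```

```text
t 1.7 pos [ 0.4202 -0.2724  0.0218] d [ 0.     -0.0025  0.0148] w [ 0.001  -0.0019 -0.0005] F [0.06 0.95 0.01] op 0.607
```

View pics/s1.png

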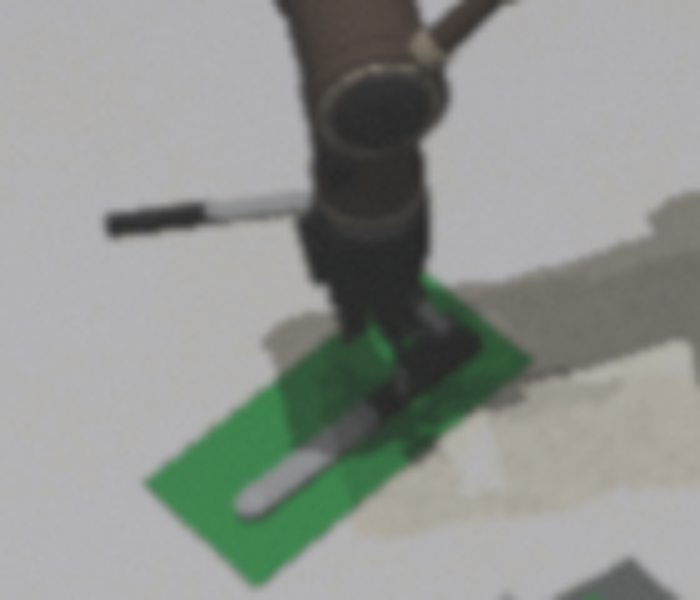

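Emit:
arm_command --deltas '[{"x": 0,"y": -0.001,"z": 0.008,"wx": 0,"wy": 0,"wz": 0},{"x": 0,"y": -0.002,"z": 0.014,"wx": 0,"wy": 0,"wz": 0},{"x": 0,"y": -0.002,"z": 0.014,"wx": 0,"wy": 0,"wz": 0},{"x": 0,"y": -0.002,"z": 0.014,"wx": 0,"wy": 0,"wz": 0},{"x": 0,"y": -0.002,"z": 0.014,"wx": 0,"wy": 0,"wz": 0},{"x": 0,"y": -0.002,"z": 0.014,"wx": 0,"wy": 0,"wz": 0},{"x": 0,"y": -0.002,"z": 0.014,"wx": 0,"wy": 0,"wz": 0},{"x": 0,"y": -0.002,"z": 0.014,"wx": 0,"wy": 0,"wz": 0}]'

```text
t: 2.55
tool_pos: [0.4198, -0.2698, 0.0069]
orientation: [3.133, -0.236, 0.0]
force: [0.1, -1.1, 0.8]
opening: 0.611
```

Emit:
arm_command --deltas '[{"x": 0,"y": 0,"z": 0,"wx": 0,"wy": 0,"wz": 0},{"x": 0,"y": 0,"z": 0,"wx": 0,"wy": 0,"wz": 0},{"x": 0,"y": 0,"z": 0,"wx": 0,"wy": 0,"wz": 0},{"x": 0,"y": 0,"z": 0,"wx": 0,"wy": 0,"wz": 0},{"x": 0,"y": 0,"z": 0,"wx": 0,"wy": 0,"wz": 0},{"x": 0,"y": 0,"z": 0,"wx": 0,"wy": 0,"wz": 0},{"x": 0,"y": 0,"z": 0,"wx": 0,"wy": 0,"wz": 0},{"x": 0,"y": 0,"z": 0,"wx": 0,"wy": 0,"wz": 0}]' --claw 255 --grip_force 110

```text
t: 3.35
tool_pos: [0.4197, -0.2697, 0.0068]
orientation: [3.133, -0.236, 0.0]
force: [-0.2, -0.2, 0.2]
opening: -0.004
```

```bash
python3 - <<'E'
from h import *
delta([.4206,-.270,.15],-.15)
E
```

```text
t 3.35 pos [ 0.4197 -0.2697  0.0068] d [ 0.001   0.0002 -0.1432] w [ 0.     -0.     -0.0002] F [-0.18 -0.23  0.16] op -0.004
```

```bash
python3 - <<'E'
from h import *
from cell import cams
im=cams.grab_frame("scene")["frame"]; cv2.imwrite("pics/s2.png",cv2.resize(im[70:190,220:360],None,fx=5,fy=5,interpolation=cv2.INTER_CUBIC))
im=cams.grab_frame("top")["frame"]; cv2.imwrite("pics/t2.png",cv2.resize(im[180:300,340:460],None,fx=5,fy=5,interpolation=cv2.INTER_CUBIC))
E
```

```text
(no output)
```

View pics/s2.png

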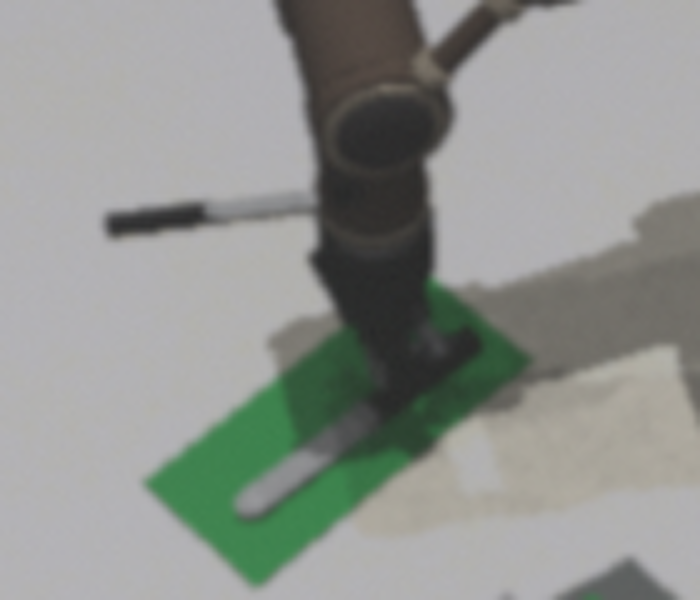

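View pics/t2.png

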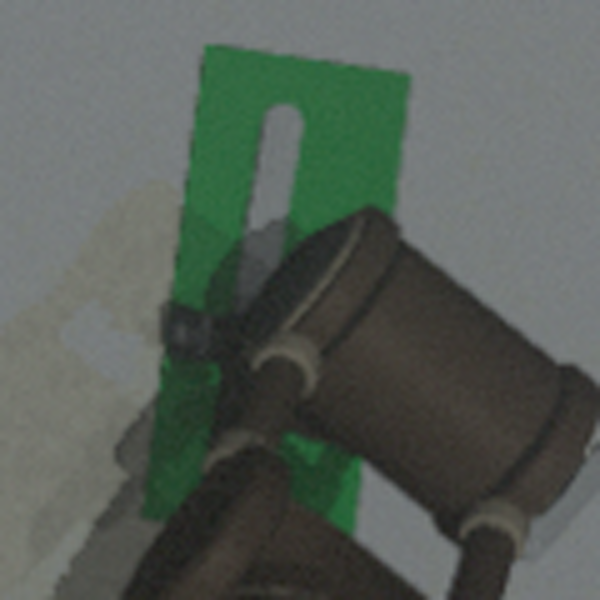

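```bash
python3 - <<'E'
from h import *
P=[[.4197,-.2697,.0068],[.4197,-.2697,.021],[.4197,-.2697,.06],[.4197,-.2697,.12]]
print((proj("scene",P)-[220,70])*5, (proj("top",P)-[340,180])*5)
from cell import ctrl
o=ctrl.get_obs(); print(o)
E
python3 - <<'E'
import cv2
a=cv2.imread("pics/s2.png"); b=cv2.imread("pics/s1.png")
c=cv2.hconcat([b[240:480,260:520],a[240:480,260:520]]); c=cv2.convertScaleAbs(cv2.resize(c,None,fx=1.5,fy=1.5),alpha=2.5,beta=10); cv2.imwrite("pics/s3.png",c)
E
```

```text
[[388.11120998 406.26926532]
 [387.27535418 394.88329291]
 [384.90966731 362.67168074]
 [381.05597669 310.24209619]] [[244.65101305 340.35289538]
 [249.5081761  341.30439435]
 [263.52299401 344.04940979]
 [287.23606891 348.69251442]]
{'t': 3.45, 'joint_positions': array([-6.58421301e-01,  3.44113790e-01,  2.04193239e+00, -1.10707700e-05,
        7.55528182e-01,  1.06255174e+00]), 'qvel': array([-0.00141989, -0.00035839, -0.00144103, -0.00030007,  0.00055167,
       -0.0010949 ]), 'joint_torque': array([ 6.85921805e-05, -3.47778010e+01, -1.94037205e+01,  6.30704790e-06,
        7.76640954e-04,  1.10069837e-05]), 'tool_pos': array([ 0.41965862, -0.26964571,  0.00682051]), 'orientation': array([ 3.13272484e+00, -2.35661565e-01,  1.74124590e-05]), 'force': array([0.74756214, 1.04537192, 0.46471906]), 'wrist_torque': array([ 0.02340783,  0.00749812, -0.03275675]), 'opening': 0.0018660387248518413}
```

View pics/s3.png

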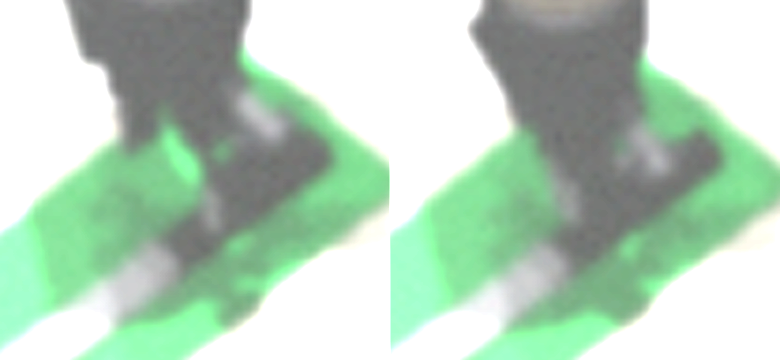

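Emit:
arm_command --deltas '[{"x": 0,"y": 0,"z": -0.005,"wx": 0,"wy": 0,"wz": 0},{"x": 0,"y": 0,"z": -0.01,"wx": 0,"wy": 0,"wz": 0},{"x": 0,"y": 0,"z": -0.015,"wx": 0,"wy": 0,"wz": 0},{"x": 0,"y": 0,"z": -0.02,"wx": 0,"wy": 0,"wz": 0},{"x": 0,"y": 0,"z": -0.022,"wx": 0,"wy": 0,"wz": 0},{"x": 0,"y": 0,"z": -0.022,"wx": 0,"wy": 0,"wz": 0},{"x": 0,"y": 0,"z": -0.022,"wx": 0,"wy": 0,"wz": 0},{"x": 0,"y": 0,"z": -0.022,"wx": 0,"wy": 0,"wz": 0}]'

```text
t: 4.25
tool_pos: [0.4195, -0.2695, 0.0286]
orientation: [-3.132, 0.236, 0.001]
force: [0.0, 0.8, 0.3]
opening: -0.003
```

```bash
python3 - <<'E'
from h import *
from cell import cams
delta([.4206,-.270,.15],-.15)
im=cams.grab_frame("scene")["frame"]; cv2.imwrite("pics/s4.png",cv2.convertScaleAbs(cv2.resize(im[110:170,260:340],None,fx=9,fy=9,interpolation=cv2.INTER_CUBIC),alpha=2.2))
E
```

```text
t 4.25 pos [ 0.4195 -0.2695  0.0286] d [ 0.0012  0.0003 -0.1214] w [-0.0002  0.0004 -0.0002] F [0.03 0.8  0.31] op -0.003
```

View pics/s4.png

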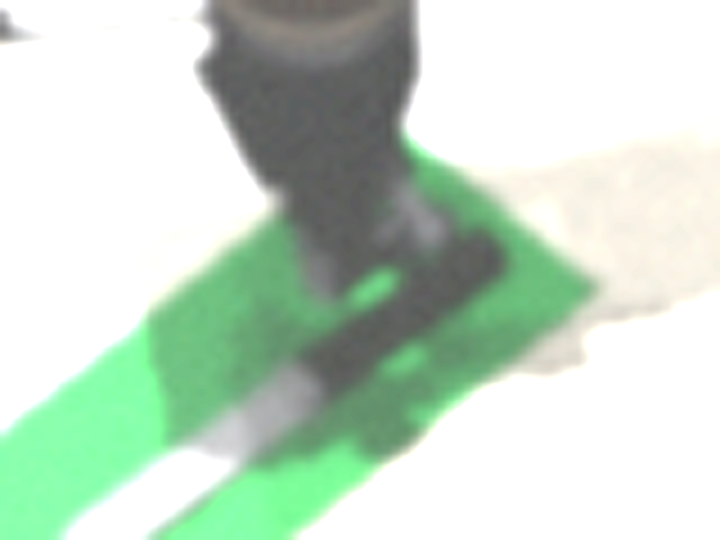

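```bash
python3 - <<'E'
from h import *
r=R.from_rotvec([-3.10453255e+00,-4.65737093e-01,0]); p=np.array([.18314,-.5966,.1944])
M=r.as_matrix()
P=[p,p+M@[0,.05,-.013],p+M@[0,-.05,-.013],p+M@[.05,0,-.013]]
print(proj("scene",P),proj("top",P))
a=cv2.imread("pics/scene0.png");b=cv2.imread("pics/top0.png")
a=cv2.convertScaleAbs(cv2.resize(a[0:40,220:310],None,fx=8,fy=8,interpolation=cv2.INTER_CUBIC),alpha=2)
b=cv2.convertScaleAbs(cv2.resize(b[340:400,520:610],None,fx=8,fy=8,interpolation=cv2.INTER_CUBIC)[:270],alpha=2)
b=cv2.convertScaleAbs(cv2.resize(cv2.imread("pics/top0.png")[340:400,520:610],None,fx=4,fy=4,interpolation=cv2.INTER_CUBIC),alpha=2)
cv2.imwrite("pics/g0.png",cv2.vconcat([a,cv2.copyMakeBorder(b,0,0,0,360,0)]))
E
```

```text
[[266.66295082  31.44414534]
 [253.4624772   24.89926679]
 [279.21239181  32.13012599]
 [260.45459349  37.90950219]] [[543.26196361 355.93529697]
 [566.49088864 351.07766893]
 [526.35960746 364.28491219]
 [539.98511269 336.35213876]]
```

View pics/g0.png

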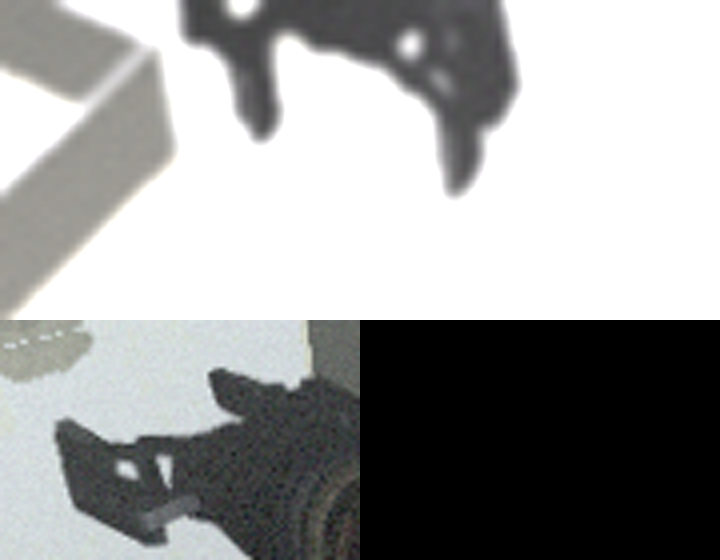

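```bash
cat >> h.py <<'E'
def tri(uvs,uvt):
    f=lambda p:np.r_[proj("scene",p)[0]-uvs,proj("top",p)[0]-uvt]
    r=least_squares(f,[.4,0,.1]); return r.x.round(4),r.fun.round(2)
E
python3 - <<'E'
from h import *
a=tri((252.5,17),(573.7,353.7)); b=tri((276.9,24),(535.5,366)); print(a,b,(a[0]+b[0])/2)
r=R.from_rotvec([-3.10453255e+00,-4.65737093e-01,0]);print(r.as_matrix().round(3))
print(r.inv().apply((a[0]+b[0])/2-[.18314,-.5966,.1944]))
print(r.inv().apply(a[0]-b[0]))
# FK check: TCP radius from joint1
print(np.hypot(.18314,-.5966),np.arctan2(-.5966,.18314))
E
```

```text
(array([ 0.205 , -0.6329,  0.2511]), array([ 0.43,  0.2 ,  0.27, -0.12])) (array([ 0.1789, -0.5455,  0.2514]), array([ 0.09,  0.03,  0.05, -0.03])) [ 0.19195 -0.5892   0.25125]
[[ 0.956  0.293 -0.   ]
 [ 0.293 -0.956  0.002]
 [ 0.    -0.002 -1.   ]]
[ 0.01061315 -0.00461952 -0.0568359 ]
[-6.95041951e-04  9.12116699e-02  9.05005192e-05]
0.624076773802711 -1.272954765913568
```

Emit:
arm_command --deltas '[{"x": 0,"y": 0.01,"z": 0,"wx": 0,"wy": 0,"wz": 0},{"x": 0,"y": 0.03,"z": 0,"wx": 0,"wy": 0,"wz": 0},{"x": 0,"y": 0.045,"z": 0,"wx": 0,"wy": 0,"wz": 0},{"x": 0,"y": 0.045,"z": 0.008,"wx": 0,"wy": 0,"wz": 0},{"x": 0,"y": 0.045,"z": 0.016,"wx": 0,"wy": 0,"wz": 0},{"x": 0,"y": 0.045,"z": 0.022,"wx": 0,"wy": 0,"wz": 0},{"x": 0,"y": 0.045,"z": 0.025,"wx": 0,"wy": 0,"wz": 0},{"x": 0,"y": 0.045,"z": 0.028,"wx": 0,"wy": 0,"wz": 0}]'

```text
t: 5.1
tool_pos: [0.4126, -0.3133, 0.0]
orientation: [-3.132, 0.235, 0.002]
force: [-0.4, -0.0, 0.4]
opening: -0.001
```

```bash
python3 - <<'E'
from h import *
from cell import cams
delta([.4206,-.270,.15],-.15)
im=cams.grab_frame("scene")["frame"]; cv2.imwrite("pics/s5.png",cv2.convertScaleAbs(cv2.resize(im[110:170,260:340],None,fx=9,fy=9,interpolation=cv2.INTER_CUBIC),alpha=2.2))
E
```

```text
t 5.1 pos [ 0.4126 -0.3133  0.    ] d [ 0.0013 -0.0441 -0.1499] w [-0.0008  0.0011  0.0004] F [-0.39 -0.    0.44] op -0.001
```

View pics/s5.png

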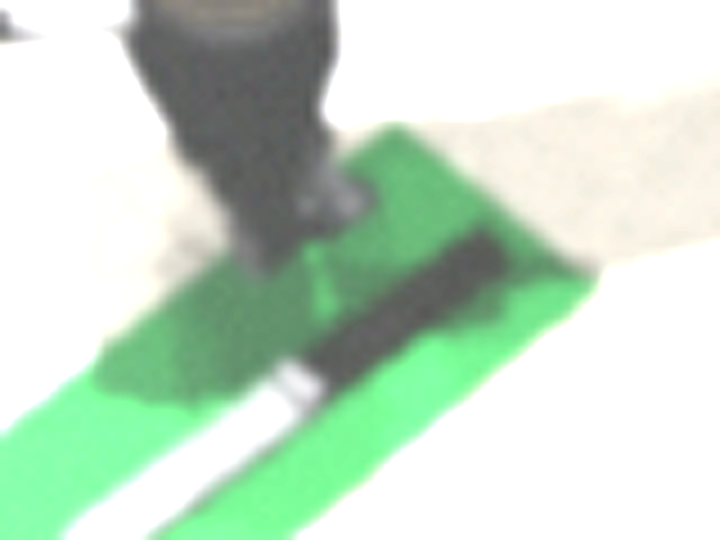

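Emit:
arm_command --deltas '[{"x": 0,"y": 0,"z": 0.002,"wx": 0,"wy": 0,"wz": 0},{"x": 0,"y": 0,"z": 0.004,"wx": 0,"wy": 0,"wz": 0},{"x": 0,"y": 0,"z": 0.006,"wx": 0,"wy": 0,"wz": 0},{"x": 0,"y": 0,"z": 0.008,"wx": 0,"wy": 0,"wz": 0},{"x": 0,"y": 0,"z": 0.01,"wx": 0,"wy": 0,"wz": 0},{"x": 0,"y": 0,"z": 0.012,"wx": 0,"wy": 0,"wz": 0},{"x": 0,"y": 0,"z": 0.014,"wx": 0,"wy": 0,"wz": 0},{"x": 0,"y": 0,"z": 0.015,"wx": 0,"wy": 0,"wz": 0}]'

```text
t: 5.95
tool_pos: [0.4128, -0.314, -0.0144]
orientation: [-3.132, 0.236, 0.0]
force: [-0.1, -0.6, -0.0]
opening: 0.004
```

Emit:
arm_command --deltas '[{"x": 0,"y": 0,"z": 0.001,"wx": 0,"wy": 0,"wz": 0},{"x": 0,"y": 0,"z": 0.002,"wx": 0,"wy": 0,"wz": 0},{"x": 0,"y": 0,"z": 0.003,"wx": 0,"wy": 0,"wz": 0},{"x": 0,"y": 0,"z": 0.004,"wx": 0,"wy": 0,"wz": 0},{"x": 0,"y": 0,"z": 0.004,"wx": 0,"wy": 0,"wz": 0},{"x": 0,"y": 0,"z": 0.004,"wx": 0,"wy": 0,"wz": 0},{"x": 0,"y": 0,"z": 0.004,"wx": 0,"wy": 0,"wz": 0},{"x": 0,"y": 0,"z": 0.004,"wx": 0,"wy": 0,"wz": 0}]'

```text
t: 6.75
tool_pos: [0.413, -0.3142, -0.0181]
orientation: [3.133, -0.236, 0.0]
force: [-0.1, 0.1, -0.6]
opening: 0.002
```

Emit:
arm_command --deltas '[{"x": 0,"y": 0,"z": 0.001,"wx": 0,"wy": 0,"wz": 0},{"x": 0,"y": 0,"z": 0.001,"wx": 0,"wy": 0,"wz": 0},{"x": 0,"y": 0,"z": 0.002,"wx": 0,"wy": 0,"wz": 0},{"x": 0,"y": 0,"z": 0.002,"wx": 0,"wy": 0,"wz": 0},{"x": 0,"y": 0,"z": 0.003,"wx": 0,"wy": 0,"wz": 0},{"x": 0,"y": 0,"z": 0.003,"wx": 0,"wy": 0,"wz": 0},{"x": 0,"y": 0,"z": 0.003,"wx": 0,"wy": 0,"wz": 0},{"x": 0,"y": 0,"z": 0.003,"wx": 0,"wy": 0,"wz": 0}]'

```text
t: 7.55
tool_pos: [0.4129, -0.3142, -0.0212]
orientation: [3.133, -0.236, 0.0]
force: [-1.3, 0.4, 0.6]
opening: 0.002
```

```bash
python3 - <<'E'
from h import *
from cell import cams
delta([.4206,-.270,.15],-.15)
im=cams.grab_frame("scene")["frame"]; cv2.imwrite("pics/s6.png",cv2.convertScaleAbs(cv2.resize(im[110:170,260:340],None,fx=9,fy=9,interpolation=cv2.INTER_CUBIC),alpha=2.2))
E
```

```text
t 7.55 pos [ 0.4129 -0.3142 -0.0212] d [ 0.001  -0.0448 -0.1712] w [ 0.     -0.     -0.0002] F [-1.26  0.4   0.58] op 0.002
```

View pics/s6.png

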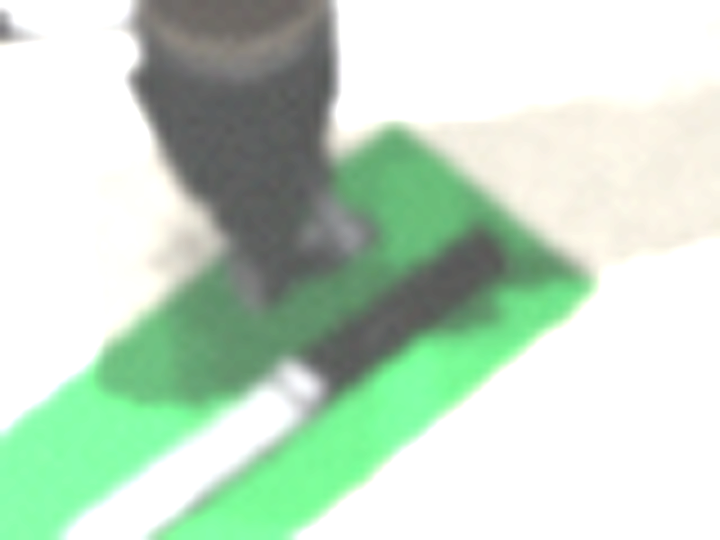

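```bash
python3 - <<'E'
from h import *
for z in(-.0212,0,.01,.02,.03): print(z,(proj("scene",[.4129,-.3142,z])[0]-[260,110])*9)
E
```

```text
-0.0212 [267.08002418 342.99279347]
0 [264.05977918 312.69954775]
0.01 [262.61057688 298.16738863]
0.02 [261.14526622 283.47595896]
0.03 [259.663573   268.62258335]
```

Emit:
arm_command --deltas '[{"x": 0,"y": 0,"z": 0.001,"wx": 0,"wy": 0,"wz": 0},{"x": 0,"y": 0,"z": 0.002,"wx": 0,"wy": 0,"wz": 0},{"x": 0,"y": 0,"z": 0.003,"wx": 0,"wy": 0,"wz": 0},{"x": 0,"y": 0,"z": 0.003,"wx": 0,"wy": 0,"wz": 0},{"x": 0,"y": 0,"z": 0.004,"wx": 0,"wy": 0,"wz": 0},{"x": 0,"y": 0,"z": 0.004,"wx": 0,"wy": 0,"wz": 0},{"x": 0,"y": 0,"z": 0.004,"wx": 0,"wy": 0,"wz": 0},{"x": 0,"y": 0,"z": 0.004,"wx": 0,"wy": 0,"wz": 0}]'

```text
t: 8.4
tool_pos: [0.413, -0.3142, -0.0252]
orientation: [3.133, -0.236, 0.0]
force: [0.1, 0.7, 1.0]
opening: 0.001
```

Emit:
arm_command --deltas '[{"x": 0,"y": 0,"z": 0.001,"wx": 0,"wy": 0,"wz": 0},{"x": 0,"y": 0,"z": 0.001,"wx": 0,"wy": 0,"wz": 0},{"x": 0,"y": 0,"z": 0.002,"wx": 0,"wy": 0,"wz": 0},{"x": 0,"y": 0,"z": 0.002,"wx": 0,"wy": 0,"wz": 0},{"x": 0,"y": 0,"z": 0.002,"wx": 0,"wy": 0,"wz": 0},{"x": 0,"y": 0,"z": 0.002,"wx": 0,"wy": 0,"wz": 0},{"x": 0,"y": 0,"z": 0.002,"wx": 0,"wy": 0,"wz": 0},{"x": 0,"y": 0,"z": 0.002,"wx": 0,"wy": 0,"wz": 0}]'

```text
t: 9.2
tool_pos: [0.4129, -0.3142, -0.0272]
orientation: [3.133, -0.236, 0.0]
force: [0.3, -0.8, -0.5]
opening: -0.003
```

Emit:
arm_command --deltas '[{"x": 0,"y": 0,"z": 0.001,"wx": 0,"wy": 0,"wz": 0},{"x": 0,"y": 0,"z": 0.001,"wx": 0,"wy": 0,"wz": 0},{"x": 0,"y": 0,"z": 0.002,"wx": 0,"wy": 0,"wz": 0},{"x": 0,"y": 0,"z": 0.002,"wx": 0,"wy": 0,"wz": 0},{"x": 0,"y": 0,"z": 0.003,"wx": 0,"wy": 0,"wz": 0},{"x": 0,"y": 0,"z": 0.003,"wx": 0,"wy": 0,"wz": 0},{"x": 0,"y": 0,"z": 0.003,"wx": 0,"wy": 0,"wz": 0},{"x": 0,"y": 0,"z": 0.003,"wx": 0,"wy": 0,"wz": 0}]'

```text
t: 10.0
tool_pos: [0.4129, -0.3141, -0.0302]
orientation: [3.133, -0.236, -0.0]
force: [0.5, -0.3, 0.4]
opening: 0.002
```

```bash
python3 - <<'E'
from h import *
from cell import cams,ctrl
delta([.4206,-.270,.15],-.15); print(ctrl.get_obs()["joint_torque"])
im=cams.grab_frame("scene")["frame"]; cv2.imwrite("pics/s7.png",cv2.convertScaleAbs(cv2.resize(im[110:170,260:340],None,fx=9,fy=9,interpolation=cv2.INTER_CUBIC),alpha=2.2))
E
```

```text
t 10.0 pos [ 0.4129 -0.3141 -0.0302] d [ 0.001  -0.0448 -0.1802] w [ 0.      0.     -0.0002] F [ 0.45 -0.25  0.36] op 0.002
[ 3.70115131e-04 -3.75353730e+01 -1.79877985e+01  2.63277877e-05
  2.03748525e-03 -7.84660870e-08]
```

View pics/s7.png

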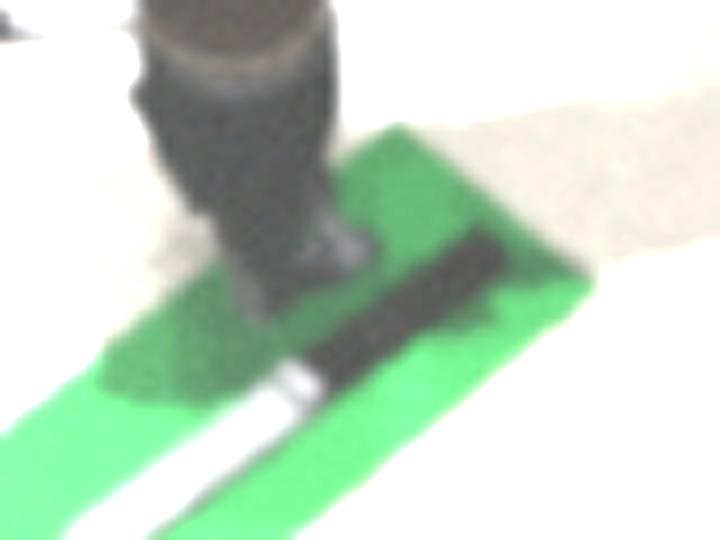

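Emit:
arm_command --deltas '[{"x": 0,"y": 0,"z": 0.001,"wx": 0,"wy": 0,"wz": 0},{"x": 0,"y": 0,"z": 0.001,"wx": 0,"wy": 0,"wz": 0},{"x": 0,"y": 0,"z": 0.002,"wx": 0,"wy": 0,"wz": 0},{"x": 0,"y": 0,"z": 0.003,"wx": 0,"wy": 0,"wz": 0},{"x": 0,"y": 0,"z": 0.004,"wx": 0,"wy": 0,"wz": 0},{"x": 0,"y": 0,"z": 0.004,"wx": 0,"wy": 0,"wz": 0},{"x": 0,"y": 0,"z": 0.004,"wx": 0,"wy": 0,"wz": 0},{"x": 0,"y": 0,"z": 0.004,"wx": 0,"wy": 0,"wz": 0}]'

```text
t: 10.85
tool_pos: [0.413, -0.3142, -0.0326]
orientation: [-3.132, 0.236, 0.001]
force: [-3.6, 2.9, 12.8]
opening: 0.001
```

```bash
python3 - <<'E'
from h import *
from cell import cams
print(ray("scene",cr(260,110,9,[(262,322),(240,310),(350,268),(375,250)]),.005))
im=cams.grab_frame("scene")["frame"]; cv2.imwrite("pics/s8.png",cv2.convertScaleAbs(cv2.resize(im[120:160,270:310],None,fx=15,fy=15,interpolation=cv2.INTER_CUBIC),alpha=2.2))
im=cams.grab_frame("top")["frame"]; cv2.imwrite("pics/t8.png",cv2.convertScaleAbs(cv2.resize(im[190:310,350:450],None,fx=5,fy=5,interpolation=cv2.INTER_CUBIC),alpha=2.2))
E
```

```text
[[ 0.41887469 -0.31198215  0.005     ]
 [ 0.41984097 -0.32260473  0.005     ]
 [ 0.37688368 -0.30105645  0.005     ]
 [ 0.36382034 -0.29874615  0.005     ]]
```

View pics/s8.png

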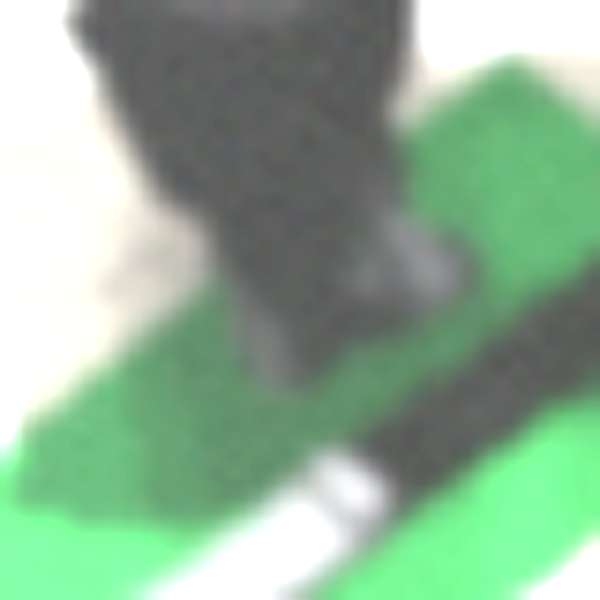

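View pics/t8.png

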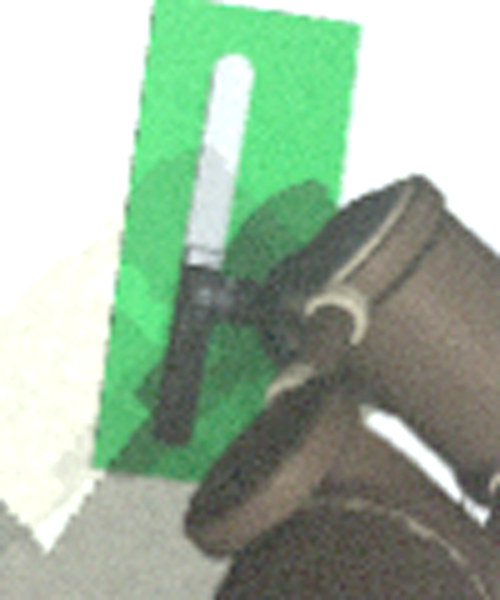

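```bash
python3 - <<'E'
from h import *
print(tri(cr(270,120,15,[(420,270)])[0],cr(350,190,5,[(215,295)])[0]))
print(ray("top",cr(350,190,5,[(215,295)]),.02))
E
```

```text
(array([ 0.4218, -0.2624,  0.0973]), array([ 0.25,  0.05,  0.17, -0.1 ]))
[[ 0.41886977 -0.27741385  0.02      ]]
```

Emit:
arm_command --deltas '[{"x": 0,"y": 0,"z": -0.015,"wx": 0,"wy": 0,"wz": 0},{"x": 0,"y": 0,"z": -0.045,"wx": 0,"wy": 0,"wz": 0},{"x": 0,"y": 0,"z": -0.06,"wx": 0,"wy": 0,"wz": 0},{"x": 0,"y": -0.02,"z": -0.06,"wx": 0,"wy": 0,"wz": 0},{"x": 0.001,"y": -0.043,"z": -0.06,"wx": 0,"wy": 0,"wz": 0},{"x": 0.001,"y": -0.043,"z": -0.055,"wx": 0,"wy": 0,"wz": 0},{"x": 0.001,"y": -0.043,"z": -0.045,"wx": 0,"wy": 0,"wz": 0},{"x": 0.001,"y": -0.043,"z": -0.04,"wx": 0,"wy": 0,"wz": 0}]' --claw 100

```text
t: 11.75
tool_pos: [0.42, -0.272, 0.0049]
orientation: [-3.133, 0.236, 0.001]
force: [-0.0, 0.2, 0.1]
opening: 0.608
```

```bash
python3 - <<'E'
from h import *
from cell import cams
for v,u in [(300,(184,213)),(360,(170,202)),(420,(160,193))]: print(ray("top",cr(350,190,5,[(u[0],v)]),.005),ray("top",cr(350,190,5,[(u[1],v)]),.021))
delta([.4206,-.270,-.029],-.15)
im=cams.grab_frame("scene")["frame"]; cv2.imwrite("pics/s9.png",cv2.convertScaleAbs(cv2.resize(im[110:170,260:340],None,fx=9,fy=9,interpolation=cv2.INTER_CUBIC),alpha=2.2))
E
```

```text
[[ 0.41524709 -0.26293251  0.005     ]] [[ 0.41613646 -0.27611617  0.021     ]]
[[ 0.38175736 -0.25529339  0.005     ]] [[ 0.38314561 -0.2702033   0.021     ]]
[[ 0.34847438 -0.24994911  0.005     ]] [[ 0.35033764 -0.2654399   0.021     ]]
t 11.75 pos [ 0.42   -0.272   0.0049] d [ 0.0004 -0.0021  0.0339] w [-0.0001  0.0006 -0.0002] F [-0.01  0.22  0.11] op 0.608
```

View pics/s9.png

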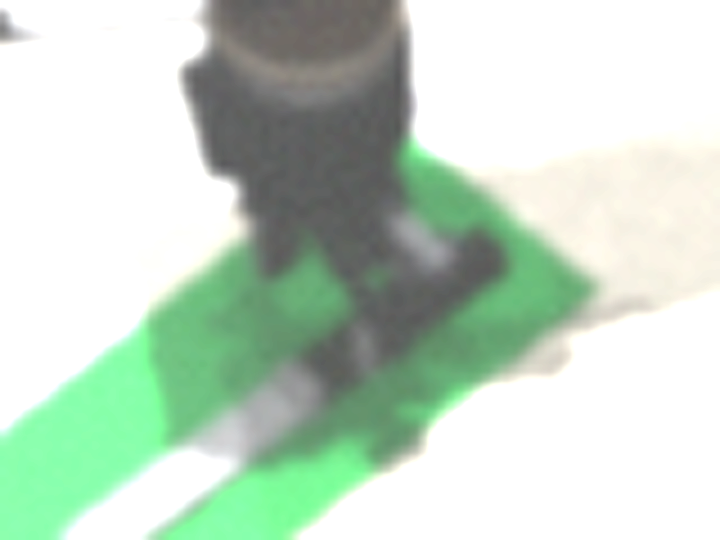

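Emit:
arm_command --deltas '[{"x": 0,"y": -0.001,"z": 0.01,"wx": 0,"wy": 0,"wz": 0},{"x": 0,"y": -0.002,"z": 0.02,"wx": 0,"wy": 0,"wz": 0},{"x": 0,"y": -0.002,"z": 0.03,"wx": 0,"wy": 0,"wz": 0},{"x": 0,"y": -0.002,"z": 0.034,"wx": 0,"wy": 0,"wz": 0},{"x": 0,"y": -0.002,"z": 0.034,"wx": 0,"wy": 0,"wz": 0},{"x": 0,"y": -0.002,"z": 0.034,"wx": 0,"wy": 0,"wz": 0},{"x": 0,"y": -0.002,"z": 0.034,"wx": 0,"wy": 0,"wz": 0},{"x": 0,"y": -0.002,"z": 0.034,"wx": 0,"wy": 0,"wz": 0}]'

```text
t: 12.6
tool_pos: [0.4211, -0.2701, -0.0277]
orientation: [3.132, -0.236, 0.001]
force: [0.6, -0.0, 0.2]
opening: 0.607
```

Emit:
arm_command --deltas '[{"x": 0,"y": 0,"z": 0,"wx": 0,"wy": 0,"wz": 0},{"x": 0,"y": 0,"z": 0,"wx": 0,"wy": 0,"wz": 0},{"x": 0,"y": 0,"z": 0,"wx": 0,"wy": 0,"wz": 0},{"x": 0,"y": 0,"z": 0,"wx": 0,"wy": 0,"wz": 0},{"x": 0,"y": 0,"z": 0,"wx": 0,"wy": 0,"wz": 0},{"x": 0,"y": 0,"z": 0,"wx": 0,"wy": 0,"wz": 0},{"x": 0,"y": 0,"z": 0,"wx": 0,"wy": 0,"wz": 0},{"x": 0,"y": 0,"z": 0,"wx": 0,"wy": 0,"wz": 0}]' --claw 255 --grip_force 110

```text
t: 13.4
tool_pos: [0.421, -0.2701, -0.0275]
orientation: [3.132, -0.236, 0.001]
force: [-1.6, 1.2, 5.2]
opening: 0.193
```

Emit:
arm_command --deltas '[{"x": 0,"y": 0,"z": -0.005,"wx": 0,"wy": 0,"wz": 0},{"x": 0,"y": 0,"z": -0.015,"wx": 0,"wy": 0,"wz": 0},{"x": 0,"y": 0,"z": -0.03,"wx": 0,"wy": 0,"wz": 0},{"x": 0,"y": 0,"z": -0.05,"wx": 0,"wy": 0,"wz": 0},{"x": 0,"y": 0,"z": -0.075,"wx": 0,"wy": 0,"wz": 0},{"x": 0,"y": 0,"z": -0.1,"wx": 0,"wy": 0,"wz": 0},{"x": 0,"y": 0,"z": -0.112,"wx": 0,"wy": 0,"wz": 0},{"x": 0,"y": 0,"z": -0.115,"wx": 0,"wy": 0,"wz": 0}]'

```text
t: 14.2
tool_pos: [0.4218, -0.2707, 0.0887]
orientation: [3.131, -0.236, 0.005]
force: [0.6, 0.5, -1.0]
opening: 0.201
```

```bash
python3 - <<'E'
from h import *
from cell import cams
delta([.3861,.0476,.085],-.169)
im=cams.grab_frame("scene")["frame"]; cv2.imwrite("pics/s10.png",cv2.convertScaleAbs(cv2.resize(im[90:190,240:360],None,fx=6,fy=6,interpolation=cv2.INTER_CUBIC),alpha=2))
im=cams.grab_frame("top")["frame"]; cv2.imwrite("pics/t10.png",cv2.convertScaleAbs(cv2.resize(im[170:290,350:470],None,fx=5,fy=5,interpolation=cv2.INTER_CUBIC),alpha=2))
E
```

```text
t 14.2 pos [ 0.4218 -0.2707  0.0887] d [-0.083  -0.3094  0.0028] w [ 0.0019 -0.0034  0.0188] F [ 0.61  0.47 -0.99] op 0.201
```

View pics/s10.png

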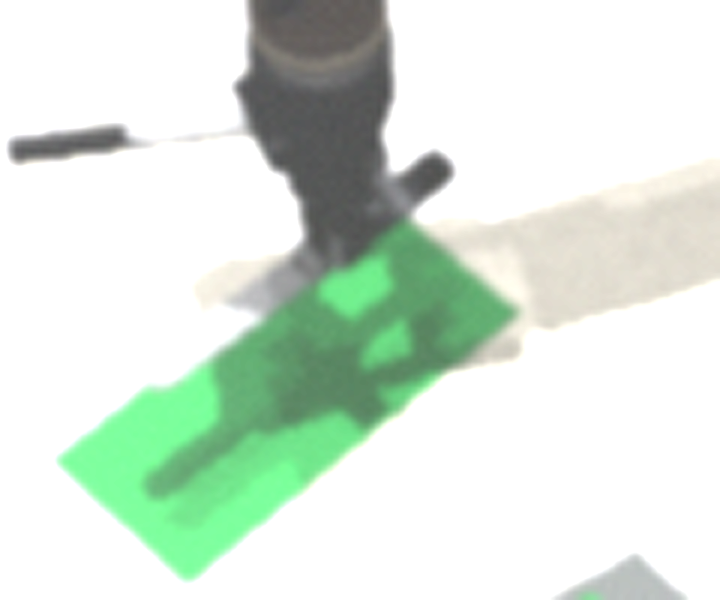

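View pics/t10.png

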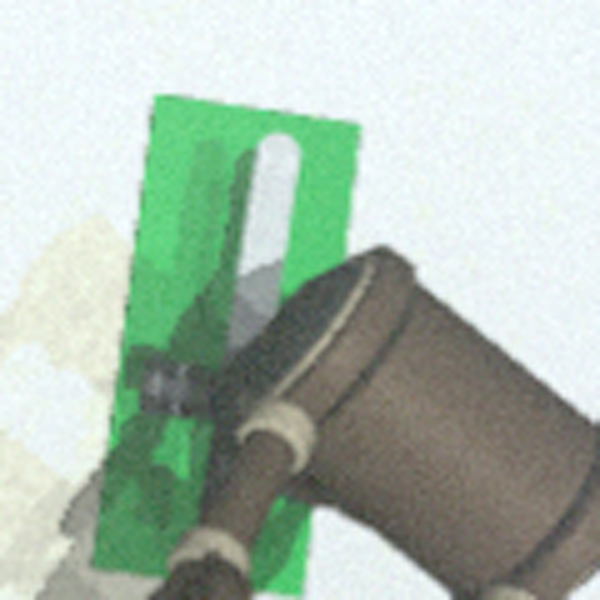

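```bash
python3 - <<'E'
from h import *
from cell import cams
im=cams.grab_frame("scene")["frame"]; cv2.imwrite("pics/s10b.png",cv2.resize(im[110:170,260:320],None,fx=9,fy=9,interpolation=cv2.INTER_CUBIC))
for z in(.12,.128,.136): print(ray("top",cr(350,170,5,[(279,133)]),z)-[.4218,-.2707,0])
E
```

```text
[[ 0.13362969 -0.01889099  0.12      ]]
[[ 0.13282718 -0.01703074  0.128     ]]
[[ 0.13202468 -0.01517049  0.136     ]]
```

View pics/s10b.png

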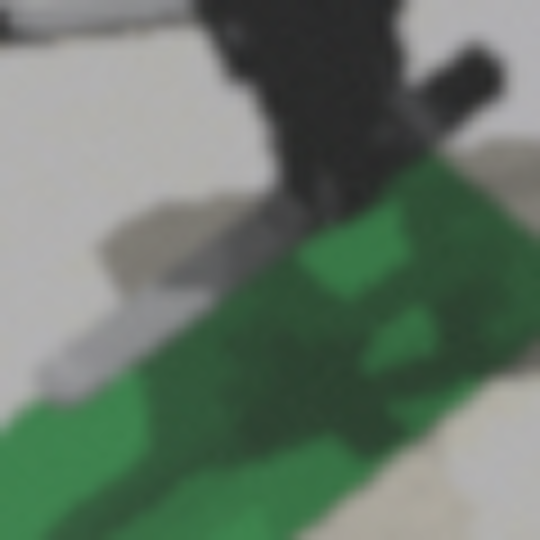

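Emit:
arm_command --deltas '[{"x": -0.015,"y": -0.03,"z": 0,"wx": 0,"wy": 0,"wz": 0.003},{"x": -0.03,"y": -0.07,"z": 0,"wx": 0,"wy": 0,"wz": 0.005},{"x": -0.045,"y": -0.115,"z": 0,"wx": 0,"wy": 0,"wz": 0.008},{"x": -0.058,"y": -0.16,"z": 0,"wx": 0,"wy": 0,"wz": 0.01},{"x": -0.068,"y": -0.205,"z": 0,"wx": 0,"wy": 0,"wz": 0.013},{"x": -0.075,"y": -0.25,"z": 0,"wx": 0,"wy": 0,"wz": 0.016},{"x": -0.08,"y": -0.29,"z": 0,"wx": 0,"wy": 0,"wz": 0.019},{"x": -0.083,"y": -0.309,"z": 0,"wx": 0,"wy": 0,"wz": 0.019}]'

```text
t: 15.15
tool_pos: [0.383, 0.0508, 0.0855]
orientation: [-3.13, 0.262, 0.005]
force: [0.3, -0.1, 0.0]
opening: 0.198
```

```bash
python3 - <<'E'
from h import *
from cell import cams
print(tri(cr(260,110,9,[(60,388)])[0],cr(350,170,5,[(279,135)])[0]))
print(tri(cr(260,110,9,[(480,70)])[0],cr(350,170,5,[(0,0)])[0])[0]*0)
delta([.3861,.0476,.0665],-.169)
im=cams.grab_frame("scene")["frame"]; cv2.imwrite("pics/s11.png",cv2.resize(im[150:270,280:420],None,fx=5,fy=5,interpolation=cv2.INTER_CUBIC))
im=cams.grab_frame("top")["frame"]; cv2.imwrite("pics/t11.png",cv2.convertScaleAbs(cv2.resize(im[120:290,220:350],None,fx=4.5,fy=4.5,interpolation=cv2.INTER_CUBIC),alpha=1.6))
E
```

```text
(array([ 0.5523, -0.2848,  0.1387]), array([-0.26, -0.07, -0.19,  0.1 ]))
[ 0. -0.  0.]
t 15.15 pos [0.383  0.0508 0.0855] d [0.0037 0.0026 0.019 ] w [-0.0002  0.003   0.0023] F [ 0.26 -0.06  0.05] op 0.198
```

View pics/s11.png

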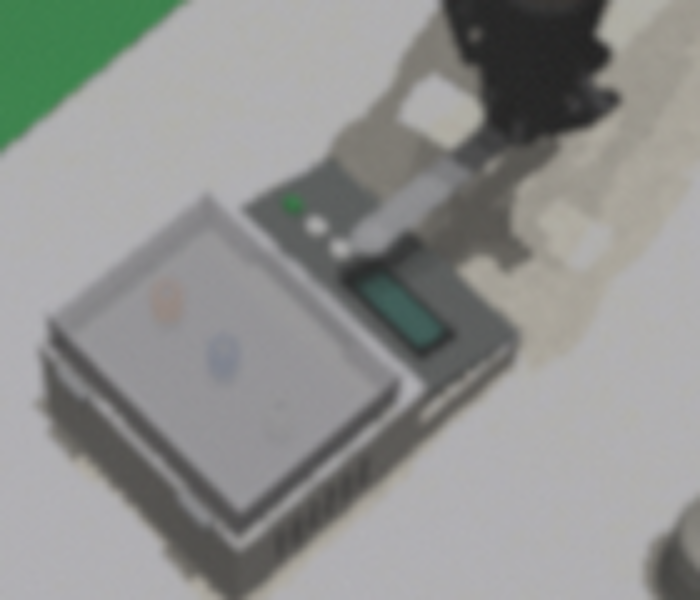

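View pics/t11.png

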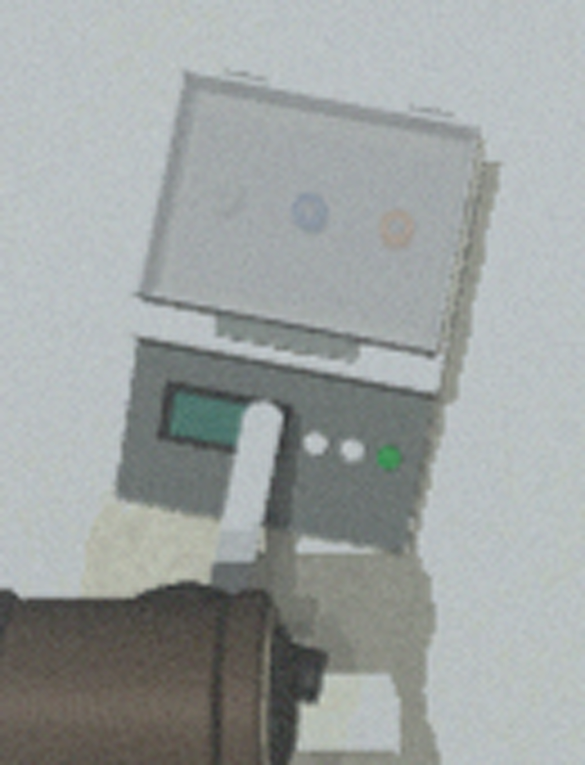

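```bash
python3 - <<'E'
from h import *
s=lambda x,y:cr(280,150,5,[(x,y)])[0]
t=lambda x,y:cr(220,120,4.5,[(x,y)])[0]
print("tip",tri(s(360,250),t(264,404)))
print("hoodFR",tri(s(208,195),t(435,355)))
print("hoodFL",tri(s(402,383),t(138,296)))
print("hoodBR",tri(s(50,322),t(482,126)))
print("btn green(z~.07)",tri(s(292,204),t(389,457)))
o=R.from_rotvec([-3.13,.262,.005]); print(o.as_matrix().round(3))
E
```

```text
tip (array([0.515 , 0.0304, 0.1283]), array([ 0.64,  0.03,  0.44, -0.28]))
hoodFR (array([ 0.5441, -0.0641,  0.1335]), array([ 0.76,  0.09,  0.53, -0.32]))
hoodFL (array([0.5732, 0.1024, 0.1307]), array([ 0.41,  0.01,  0.29, -0.19]))
hoodBR (array([ 0.6726, -0.0863,  0.1349]), array([-0., -0., -0.,  0.]))
btn green(z~.07) (array([ 0.4889, -0.0385,  0.0731]), array([ 0.64,  0.05,  0.45, -0.28]))
[[ 0.986 -0.166 -0.003]
 [-0.166 -0.986  0.001]
 [-0.003 -0.    -1.   ]]
```

Emit:
arm_command --deltas '[{"x": 0,"y": 0.001,"z": 0.008,"wx": 0,"wy": 0.003,"wz": 0.002},{"x": 0,"y": 0.003,"z": 0.016,"wx": 0,"wy": 0.003,"wz": 0.002},{"x": 0,"y": 0.003,"z": 0.02,"wx": 0,"wy": 0.003,"wz": 0.002},{"x": 0.01,"y": 0.003,"z": 0.02,"wx": 0,"wy": 0.003,"wz": 0.002},{"x": 0.02,"y": 0.003,"z": 0.02,"wx": 0,"wy": 0.003,"wz": 0.002},{"x": 0.024,"y": 0.003,"z": 0.02,"wx": 0,"wy": 0.003,"wz": 0.002},{"x": 0.024,"y": 0.003,"z": 0.02,"wx": 0,"wy": 0.003,"wz": 0.002},{"x": 0.024,"y": 0.003,"z": 0.02,"wx": 0,"wy": 0.003,"wz": 0.002}]'

```text
t: 16.05
tool_pos: [0.4082, 0.0411, 0.0669]
orientation: [3.13, -0.269, 0.005]
force: [0.3, -0.6, -0.9]
opening: 0.195
```

```bash
python3 - <<'E'
from h import *
from cell import cams
delta([.3861,.0476,.0655],-.169)
im=cams.grab_frame("scene")["frame"]; cv2.imwrite("pics/s12.png",cv2.resize(im[165:225,310:390],None,fx=9,fy=9,interpolation=cv2.INTER_CUBIC))
im=cams.grab_frame("top")["frame"]; cv2.imwrite("pics/t12.png",cv2.convertScaleAbs(cv2.resize(im[170:250,240:330],None,fx=8,fy=7,interpolation=cv2.INTER_CUBIC),alpha=1.6))
E
```

```text
t 16.05 pos [0.4082 0.0411 0.0669] d [-0.0229 -0.0027  0.0014] w [-0.     -0.0029 -0.0024] F [ 0.26 -0.62 -0.9 ] op 0.195
```

View pics/s12.png

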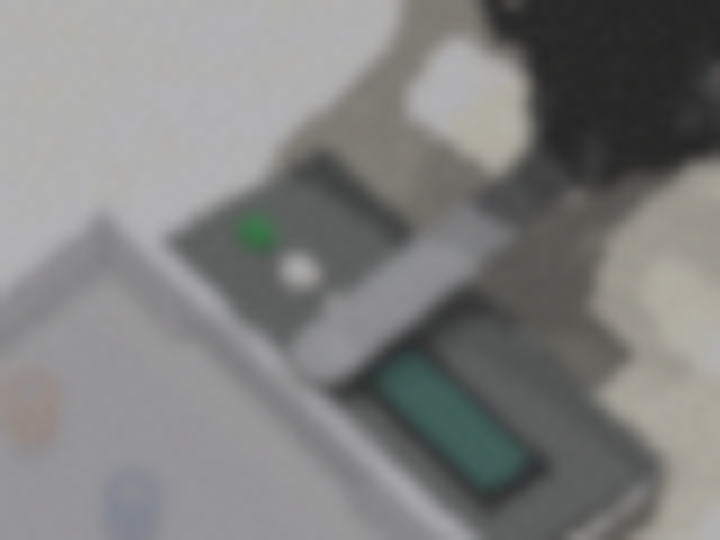

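View pics/t12.png

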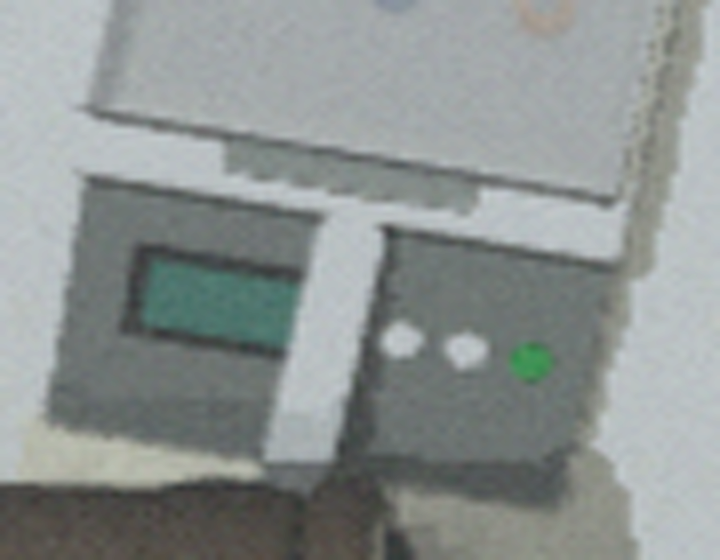

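Emit:
arm_command --deltas '[{"x": 0.004,"y": 0,"z": 0.001,"wx": 0,"wy": 0,"wz": -0.002},{"x": 0.008,"y": 0,"z": 0.001,"wx": 0,"wy": 0,"wz": -0.002},{"x": 0.012,"y": 0,"z": 0.001,"wx": 0,"wy": 0,"wz": -0.002},{"x": 0.016,"y": 0,"z": 0.001,"wx": 0,"wy": 0,"wz": -0.002},{"x": 0.02,"y": 0,"z": 0.001,"wx": 0,"wy": 0,"wz": -0.002},{"x": 0.024,"y": 0,"z": 0.001,"wx": 0,"wy": 0,"wz": -0.002},{"x": 0.028,"y": 0,"z": 0.001,"wx": 0,"wy": 0,"wz": -0.002},{"x": 0.03,"y": 0,"z": 0.001,"wx": 0,"wy": 0,"wz": -0.002}]'

```text
t: 16.95
tool_pos: [0.4381, 0.0359, 0.066]
orientation: [3.13, -0.266, 0.005]
force: [-1.1, 0.1, -0.4]
opening: 0.199
```

```bash
python3 - <<'E'
from h import *
from cell import cams
delta([.3861,.0476,.0655],-.169)
im=cams.grab_frame("scene")["frame"]; cv2.imwrite("pics/s13.png",cv2.resize(im[165:225,310:390],None,fx=9,fy=9,interpolation=cv2.INTER_CUBIC))
im=cams.grab_frame("top")["frame"]; cv2.imwrite("pics/t13.png",cv2.convertScaleAbs(cv2.resize(im[140:220,240:330],None,fx=8,fy=7,interpolation=cv2.INTER_CUBIC),alpha=1.6))
E
```

```text
t 16.95 pos [0.4381 0.0359 0.066 ] d [-0.0533 -0.0027  0.0003] w [-0.0001 -0.0034 -0.0003] F [-1.1   0.13 -0.38] op 0.199
```

View pics/s13.png

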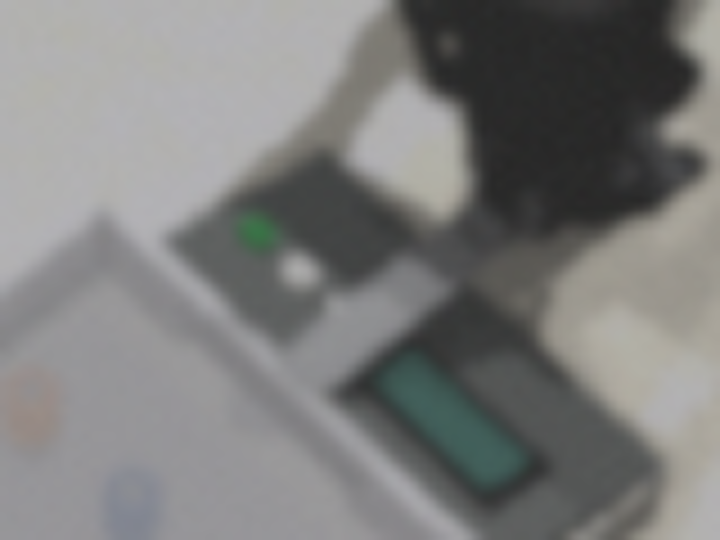

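View pics/t13.png

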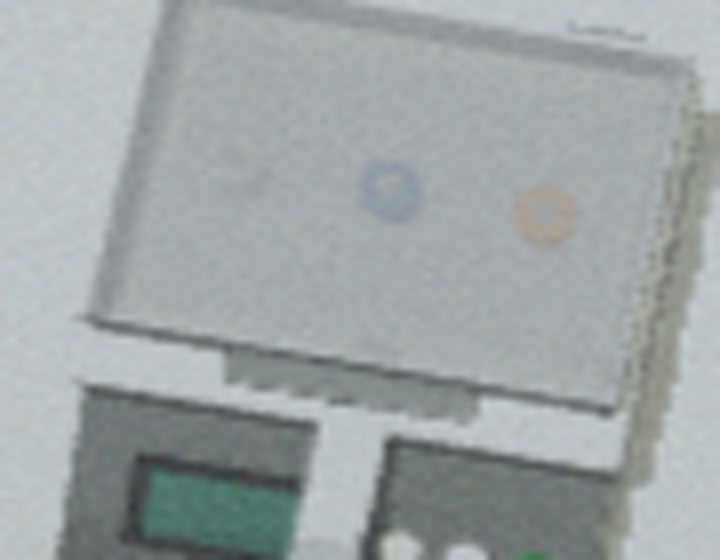

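Emit:
arm_command --deltas '[{"x": 0.006,"y": 0,"z": 0,"wx": 0,"wy": -0.003,"wz": 0},{"x": 0.012,"y": 0,"z": 0,"wx": 0,"wy": -0.003,"wz": 0},{"x": 0.016,"y": 0,"z": 0,"wx": 0,"wy": -0.003,"wz": 0},{"x": 0.016,"y": 0,"z": 0,"wx": 0,"wy": -0.003,"wz": 0},{"x": 0.016,"y": 0,"z": -0.006,"wx": 0,"wy": -0.003,"wz": 0},{"x": 0.017,"y": 0,"z": -0.013,"wx": 0,"wy": -0.003,"wz": 0},{"x": 0.018,"y": 0,"z": -0.02,"wx": 0,"wy": -0.003,"wz": 0},{"x": 0.02,"y": 0,"z": -0.027,"wx": 0,"wy": -0.003,"wz": 0}]'

```text
t: 17.85
tool_pos: [0.4565, 0.0327, 0.0934]
orientation: [3.13, -0.265, -0.002]
force: [-0.2, -1.3, -1.0]
opening: 0.201
```

```bash
python3 - <<'E'
from h import *
from cell import cams
delta([.3861,.0476,.0655],-.169)
im=cams.grab_frame("scene")["frame"]; cv2.imwrite("pics/s14.png",cv2.resize(im[150:270,280:400],None,fx=5,fy=5,interpolation=cv2.INTER_CUBIC))
E
```

```text
t 17.85 pos [0.4565 0.0327 0.0934] d [-0.0719 -0.0028  0.028 ] w [ 0.0001  0.0011 -0.0001] F [-0.25 -1.3  -1.04] op 0.201
```

View pics/s14.png

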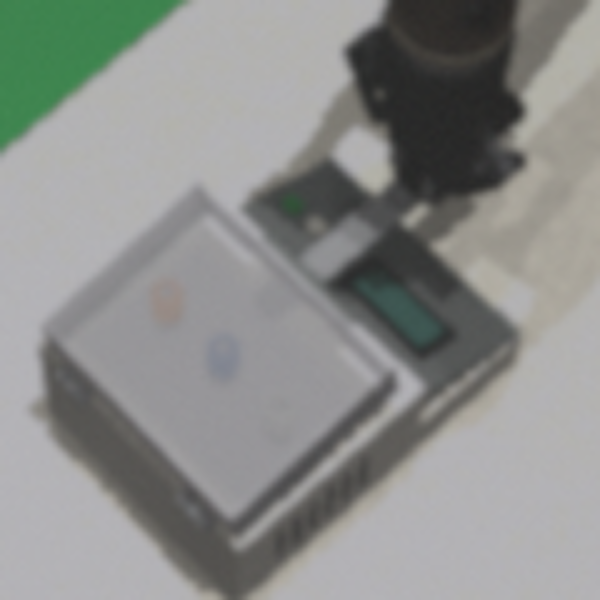

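Emit:
arm_command --deltas '[{"x": 0.006,"y": 0,"z": -0.017,"wx": 0,"wy": 0,"wz": 0},{"x": 0.012,"y": 0,"z": -0.029,"wx": 0,"wy": 0,"wz": 0},{"x": 0.018,"y": 0,"z": -0.04,"wx": 0,"wy": 0,"wz": 0},{"x": 0.026,"y": 0,"z": -0.05,"wx": 0,"wy": 0,"wz": 0},{"x": 0.034,"y": 0,"z": -0.059,"wx": 0,"wy": 0,"wz": 0},{"x": 0.044,"y": 0,"z": -0.068,"wx": 0,"wy": 0,"wz": 0},{"x": 0.054,"y": 0,"z": -0.075,"wx": 0,"wy": 0,"wz": 0},{"x": 0.066,"y": 0,"z": -0.081,"wx": 0,"wy": 0,"wz": 0}]'

```text
t: 18.7
tool_pos: [0.5229, 0.0215, 0.1745]
orientation: [-3.13, 0.265, 0.001]
force: [-0.7, 0.7, -1.6]
opening: 0.198
```

```bash
python3 - <<'E'
from h import *
from cell import cams
delta([.3861,.0476,.0655],-.169)
im=cams.grab_frame("scene")["frame"]; cv2.imwrite("pics/s15.png",cv2.resize(im[130:270,270:400],None,fx=5,fy=4.3,interpolation=cv2.INTER_CUBIC))
im=cams.grab_frame("top")["frame"]; cv2.imwrite("pics/t15.png",cv2.convertScaleAbs(cv2.resize(im[110:250,230:350],None,fx=4.2,fy=4.2,interpolation=cv2.INTER_CUBIC),alpha=1.6))
E
```

```text
t 18.7 pos [0.5229 0.0215 0.1745] d [-0.1392 -0.0027  0.109 ] w [-0.      0.0004 -0.0002] F [-0.68  0.74 -1.64] op 0.198
```

View pics/s15.png

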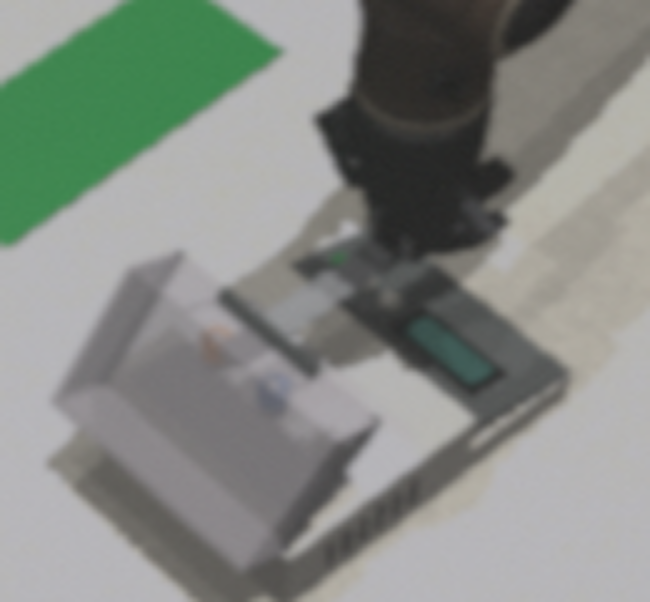

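View pics/t15.png

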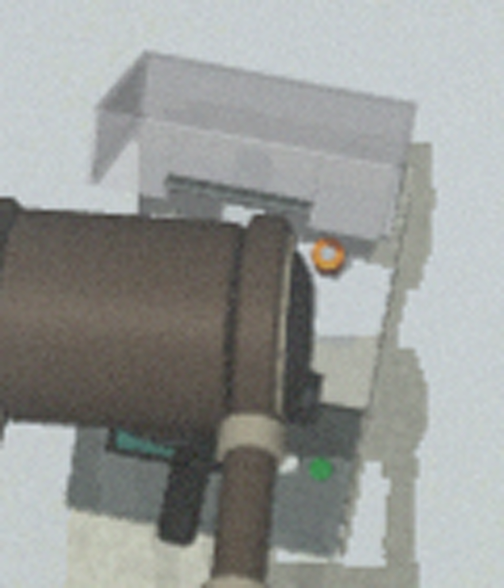

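Emit:
arm_command --deltas '[{"x": 0.01,"y": 0,"z": 0.001,"wx": 0,"wy": 0,"wz": 0},{"x": 0.02,"y": 0,"z": 0.002,"wx": 0,"wy": 0,"wz": 0},{"x": 0.03,"y": 0,"z": 0.002,"wx": 0,"wy": 0,"wz": 0},{"x": 0.04,"y": 0,"z": 0.002,"wx": 0,"wy": 0,"wz": 0},{"x": 0.05,"y": 0,"z": 0.003,"wx": 0,"wy": 0,"wz": 0},{"x": 0.06,"y": 0,"z": 0.004,"wx": 0,"wy": 0,"wz": 0},{"x": 0.068,"y": 0,"z": 0.005,"wx": 0,"wy": 0,"wz": 0},{"x": 0.075,"y": 0,"z": 0.005,"wx": 0,"wy": 0,"wz": 0}]'

```text
t: 19.6
tool_pos: [0.5966, 0.0088, 0.1685]
orientation: [3.13, -0.266, -0.001]
force: [-0.5, -0.8, -0.8]
opening: 0.197
```

```bash
python3 - <<'E'
from h import *
from cell import cams
delta([.3861,.0476,.0655],-.169)
im=cams.grab_frame("scene")["frame"]; cv2.imwrite("pics/s16.png",cv2.resize(im[130:270,270:400],None,fx=5,fy=4.3,interpolation=cv2.INTER_CUBIC))
im=cams.grab_frame("top")["frame"]; cv2.imwrite("pics/t16.png",cv2.convertScaleAbs(cv2.resize(im[90:230,230:350],None,fx=4.2,fy=4.2,interpolation=cv2.INTER_CUBIC),alpha=1.6))
E
```

```text
t 19.6 pos [0.5966 0.0088 0.1685] d [-0.214  -0.0028  0.1032] w [ 0.0001  0.0007 -0.0003] F [-0.5  -0.75 -0.77] op 0.197
```

View pics/s16.png

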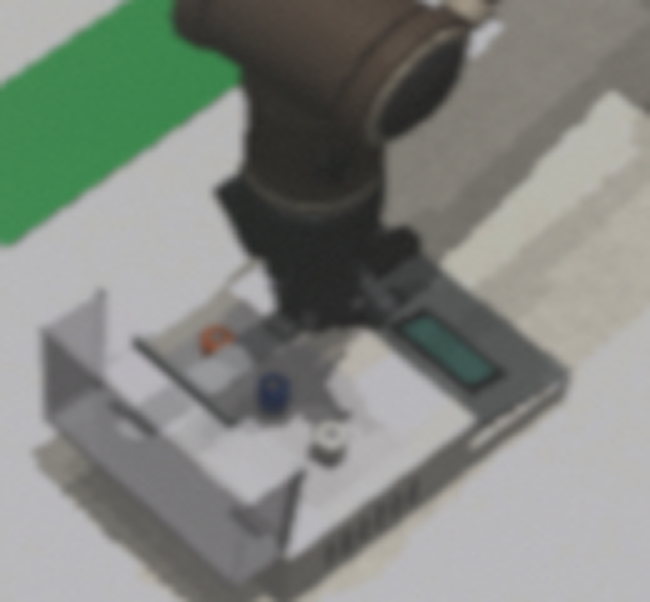

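View pics/t16.png

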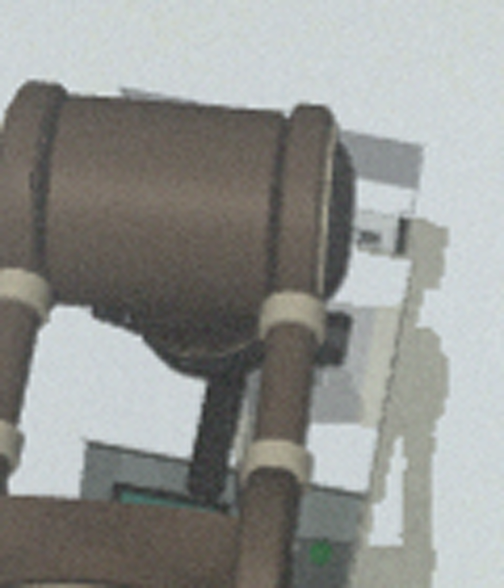

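Emit:
arm_command --deltas '[{"x": 0.005,"y": 0,"z": 0.001,"wx": 0,"wy": 0,"wz": 0},{"x": 0.01,"y": 0,"z": 0.002,"wx": 0,"wy": 0,"wz": 0},{"x": 0.015,"y": 0,"z": 0.003,"wx": 0,"wy": 0,"wz": 0},{"x": 0.02,"y": 0,"z": 0.003,"wx": 0,"wy": 0,"wz": 0},{"x": 0.022,"y": 0,"z": 0.004,"wx": 0,"wy": 0,"wz": 0},{"x": 0.022,"y": 0,"z": 0.004,"wx": 0,"wy": 0,"wz": 0},{"x": 0.02,"y": 0,"z": 0.004,"wx": 0,"wy": 0,"wz": 0},{"x": 0.01,"y": 0,"z": 0.004,"wx": 0,"wy": 0,"wz": 0}]'

```text
t: 20.5
tool_pos: [0.6063, 0.0072, 0.1651]
orientation: [3.13, -0.266, 0.001]
force: [-0.5, -0.9, -0.9]
opening: 0.197
```

Emit:
arm_command --deltas '[{"x": -0.015,"y": 0,"z": 0,"wx": 0,"wy": 0,"wz": 0},{"x": -0.035,"y": 0,"z": 0,"wx": 0,"wy": 0,"wz": 0},{"x": -0.06,"y": 0,"z": 0,"wx": 0,"wy": 0,"wz": 0},{"x": -0.085,"y": 0,"z": 0,"wx": 0,"wy": 0,"wz": 0},{"x": -0.11,"y": 0,"z": 0,"wx": 0,"wy": 0,"wz": 0},{"x": -0.135,"y": 0,"z": 0,"wx": 0,"wy": 0,"wz": 0},{"x": -0.155,"y": 0,"z": 0,"wx": 0,"wy": 0,"wz": 0},{"x": -0.16,"y": 0,"z": 0,"wx": 0,"wy": 0,"wz": 0}]'

```text
t: 21.3
tool_pos: [0.4451, 0.0347, 0.1645]
orientation: [-3.13, 0.264, 0.003]
force: [-0.5, 0.3, -1.8]
opening: 0.197
```

```bash
python3 - <<'E'
from h import *
from cell import cams
delta([.421,-.2701,.05],-.15)
im=cams.grab_frame("scene")["frame"]; cv2.imwrite("pics/s17.png",cv2.resize(im[130:270,260:400],None,fx=5,fy=4.3,interpolation=cv2.INTER_CUBIC))
im=cams.grab_frame("top")["frame"]; cv2.imwrite("pics/t17.png",cv2.convertScaleAbs(cv2.resize(im[90:230,230:350],None,fx=4.2,fy=4.2,interpolation=cv2.INTER_CUBIC),alpha=1.6))
E
```

```text
t 21.3 pos [0.4451 0.0347 0.1645] d [0.0276 0.3045 0.1145] w [ 0.0001  0.0021 -0.0186] F [-0.53  0.28 -1.81] op 0.197
```

View pics/s17.png

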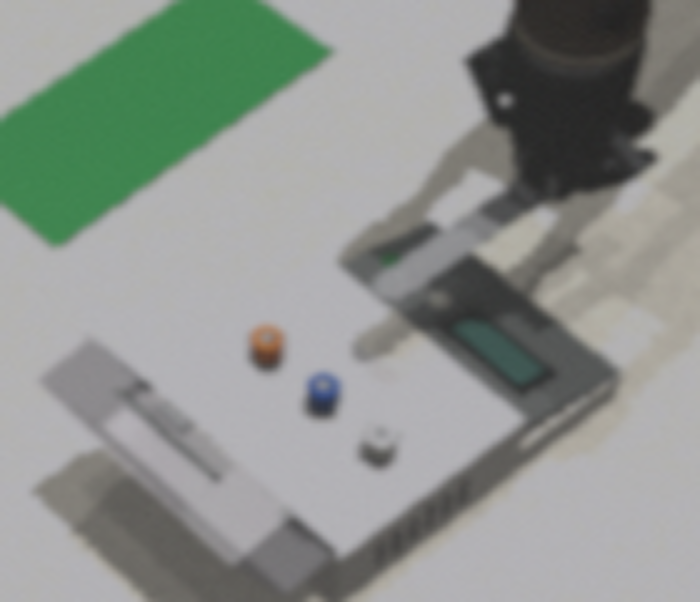

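View pics/t17.png

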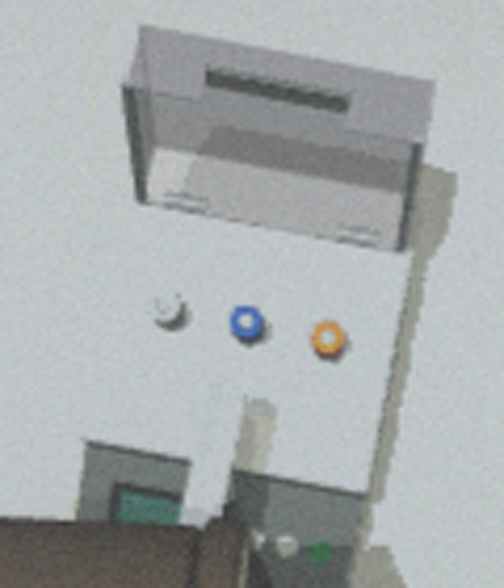

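```bash
python3 - <<'E'
from h import *
t=lambda x,y:cr(230,90,4.2,[(x,y)])[0]
s=lambda x,y:((x+.5)/5-.5+260,(y+.5)/4.3-.5+130)
print(ray("top",t(247,322),.136),ray("top",t(328,339),.136))
print(ray("scene",s(322,380),.136),ray("scene",s(267,333),.136))
print(tri(s(322,380),t(247,322)))
E
```

```text
[[0.62244805 0.00872121 0.136     ]] [[ 0.61335089 -0.03978645  0.136     ]]
[[0.62028156 0.00285372 0.136     ]] [[ 0.61185761 -0.04547808  0.136     ]]
(array([0.622 , 0.0069, 0.1435]), array([ 0.74,  0.08,  0.54, -0.33]))
```

Emit:
arm_command --deltas '[{"x": 0,"y": 0.025,"z": 0,"wx": 0,"wy": 0,"wz": -0.002},{"x": 0.003,"y": 0.07,"z": 0.005,"wx": 0,"wy": 0,"wz": -0.005},{"x": 0.008,"y": 0.115,"z": 0.02,"wx": 0,"wy": 0,"wz": -0.008},{"x": 0.013,"y": 0.16,"z": 0.04,"wx": 0,"wy": 0,"wz": -0.011},{"x": 0.018,"y": 0.205,"z": 0.06,"wx": 0,"wy": 0.001,"wz": -0.014},{"x": 0.023,"y": 0.25,"z": 0.08,"wx": 0,"wy": 0.002,"wz": -0.017},{"x": 0.027,"y": 0.29,"z": 0.095,"wx": 0,"wy": 0.002,"wz": -0.019},{"x": 0.028,"y": 0.305,"z": 0.105,"wx": 0,"wy": 0.002,"wz": -0.019}]'

```text
t: 22.2
tool_pos: [0.4253, -0.2757, 0.0592]
orientation: [3.13, -0.241, 0.006]
force: [1.1, 0.4, -0.1]
opening: 0.199
```

```bash
python3 - <<'E'
from h import *
from cell import cams
delta([.421,-.2701,-.0275],-.15)
im=cams.grab_frame("scene")["frame"]; cv2.imwrite("pics/s18.png",cv2.resize(im[110:200,240:340],None,fx=6,fy=6,interpolation=cv2.INTER_CUBIC))
E
```

```text
t 22.2 pos [ 0.4253 -0.2757  0.0592] d [-0.0054 -0.0051  0.0867] w [ 0.0019 -0.0037 -0.0036] F [ 1.09  0.43 -0.13] op 0.199
```

View pics/s18.png

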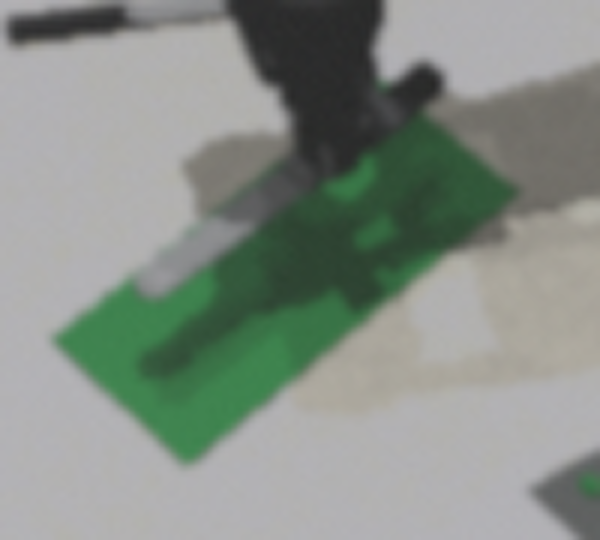

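Emit:
arm_command --deltas '[{"x": -0.003,"y": -0.003,"z": 0.01,"wx": 0.001,"wy": -0.002,"wz": -0.003},{"x": -0.005,"y": -0.005,"z": 0.03,"wx": 0.001,"wy": -0.002,"wz": -0.003},{"x": -0.005,"y": -0.005,"z": 0.05,"wx": 0.001,"wy": -0.002,"wz": -0.003},{"x": -0.005,"y": -0.005,"z": 0.065,"wx": 0.001,"wy": -0.002,"wz": -0.003},{"x": -0.005,"y": -0.005,"z": 0.075,"wx": 0.001,"wy": -0.002,"wz": -0.003},{"x": -0.005,"y": -0.005,"z": 0.08,"wx": 0.001,"wy": -0.002,"wz": -0.003},{"x": -0.005,"y": -0.005,"z": 0.083,"wx": 0.001,"wy": -0.002,"wz": -0.003},{"x": -0.005,"y": -0.005,"z": 0.083,"wx": 0.001,"wy": -0.002,"wz": -0.003}]'

```text
t: 23.05
tool_pos: [0.4209, -0.2653, -0.0229]
orientation: [-3.132, 0.23, -0.001]
force: [0.1, -0.3, -0.8]
opening: 0.198
```

```bash
python3 - <<'E'
from h import *
delta([.421,-.2701,-.027],-.15)
E
```

```text
t 23.05 pos [ 0.4209 -0.2653 -0.0229] d [0.0008 0.0048 0.0041] w [-0.0009 -0.0003  0.0034] F [ 0.11 -0.32 -0.78] op 0.198
```

Emit:
arm_command --deltas '[{"x": 0,"y": 0,"z": 0.001,"wx": 0,"wy": 0,"wz": 0},{"x": 0,"y": 0,"z": 0.002,"wx": 0,"wy": 0,"wz": 0},{"x": 0,"y": 0,"z": 0.003,"wx": 0,"wy": 0,"wz": 0},{"x": 0,"y": 0,"z": 0.004,"wx": 0,"wy": 0,"wz": 0},{"x": 0,"y": 0,"z": 0.004,"wx": 0,"wy": 0,"wz": 0},{"x": 0,"y": 0,"z": 0.004,"wx": 0,"wy": 0,"wz": 0},{"x": 0,"y": 0,"z": 0.004,"wx": 0,"wy": 0,"wz": 0},{"x": 0,"y": 0,"z": 0.004,"wx": 0,"wy": 0,"wz": 0}]'

```text
t: 23.85
tool_pos: [0.4205, -0.2655, -0.027]
orientation: [-3.132, 0.231, -0.0]
force: [0.1, -0.1, -1.3]
opening: 0.197
```

Emit:
arm_command --deltas '[{"x": 0,"y": 0,"z": 0,"wx": 0,"wy": 0,"wz": 0},{"x": 0,"y": 0,"z": 0,"wx": 0,"wy": 0,"wz": 0},{"x": 0,"y": 0,"z": 0,"wx": 0,"wy": 0,"wz": 0},{"x": 0,"y": 0,"z": 0,"wx": 0,"wy": 0,"wz": 0},{"x": 0,"y": 0,"z": 0,"wx": 0,"wy": 0,"wz": 0},{"x": 0,"y": 0,"z": 0,"wx": 0,"wy": 0,"wz": 0},{"x": 0,"y": 0,"z": 0,"wx": 0,"wy": 0,"wz": 0},{"x": 0,"y": 0,"z": 0,"wx": 0,"wy": 0,"wz": 0}]' --claw 100

```text
t: 24.65
tool_pos: [0.4205, -0.2655, -0.027]
orientation: [-3.132, 0.231, -0.0]
force: [-0.0, -0.5, 0.2]
opening: 0.605
```

Emit:
arm_command --deltas '[{"x": 0,"y": 0,"z": -0.01,"wx": 0,"wy": 0,"wz": 0},{"x": 0,"y": 0,"z": -0.03,"wx": 0,"wy": 0,"wz": 0},{"x": 0,"y": 0,"z": -0.06,"wx": 0,"wy": 0,"wz": 0},{"x": 0,"y": 0,"z": -0.1,"wx": 0,"wy": 0,"wz": 0},{"x": 0,"y": 0,"z": -0.14,"wx": 0,"wy": 0,"wz": 0},{"x": 0,"y": 0,"z": -0.18,"wx": 0,"wy": 0,"wz": 0},{"x": -0.01,"y": -0.03,"z": -0.2,"wx": 0,"wy": 0,"wz": 0.005},{"x": -0.02,"y": -0.07,"z": -0.2,"wx": 0,"wy": 0,"wz": 0.01}]'

```text
t: 25.45
tool_pos: [0.4142, -0.1958, 0.1783]
orientation: [3.128, -0.251, 0.015]
force: [0.7, 0.4, 0.4]
opening: 0.607
```

```bash
python3 - <<'E'
from h import *
from cell import cams
delta([.6227,.0072,.16],-.169)
im=cams.grab_frame("scene")["frame"]; cv2.imwrite("pics/s19.png",cv2.resize(im[110:270,240:400],None,fx=4.5,fy=3.7,interpolation=cv2.INTER_CUBIC))
im=cams.grab_frame("top")["frame"]; cv2.imwrite("pics/t19.png",cv2.convertScaleAbs(cv2.resize(im[90:300,230:450],None,fx=2.8,fy=2.8,interpolation=cv2.INTER_CUBIC),alpha=1.6))
E
```

```text
t 25.45 pos [ 0.4142 -0.1958  0.1783] d [ 0.1732 -0.2338  0.0193] w [ 0.0031 -0.01    0.0087] F [0.69 0.43 0.4 ] op 0.607
```

View pics/s19.png

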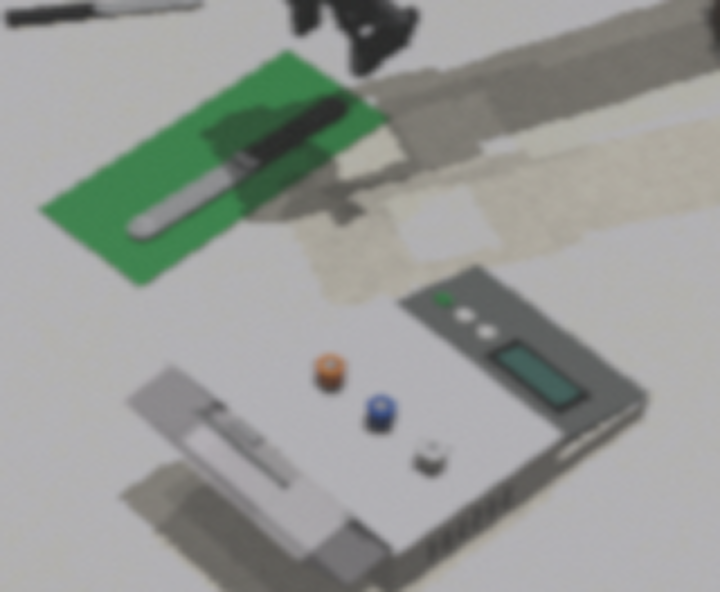

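View pics/t19.png

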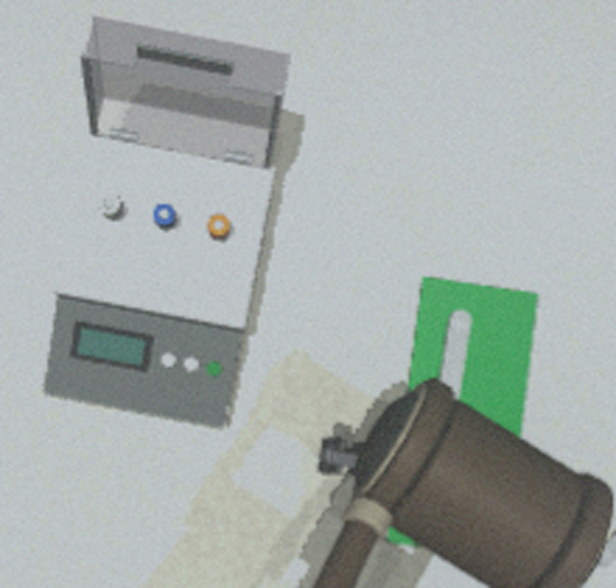

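Emit:
arm_command --deltas '[{"x": 0.01,"y": -0.025,"z": 0,"wx": 0,"wy": -0.003,"wz": 0.002},{"x": 0.03,"y": -0.06,"z": 0,"wx": 0.001,"wy": -0.005,"wz": 0.004},{"x": 0.055,"y": -0.1,"z": 0,"wx": 0.002,"wy": -0.01,"wz": 0.006},{"x": 0.085,"y": -0.14,"z": 0,"wx": 0.003,"wy": -0.01,"wz": 0.009},{"x": 0.115,"y": -0.175,"z": 0.01,"wx": 0.003,"wy": -0.01,"wz": 0.009},{"x": 0.145,"y": -0.205,"z": 0.02,"wx": 0.003,"wy": -0.01,"wz": 0.009},{"x": 0.165,"y": -0.225,"z": 0.035,"wx": 0.003,"wy": -0.01,"wz": 0.009},{"x": 0.172,"y": -0.233,"z": 0.044,"wx": 0.003,"wy": -0.01,"wz": 0.009}]' --claw 140 --grip_force 20

```text
t: 26.35
tool_pos: [0.619, 0.0111, 0.1281]
orientation: [-3.126, 0.257, 0.015]
force: [-0.0, -0.6, -0.8]
opening: 0.451
```

Emit:
arm_command --deltas '[{"x": 0,"y": 0,"z": 0,"wx": 0,"wy": 0,"wz": 0},{"x": 0,"y": 0,"z": 0,"wx": 0,"wy": 0,"wz": 0},{"x": 0,"y": 0,"z": 0,"wx": 0,"wy": 0,"wz": 0},{"x": 0,"y": 0,"z": 0,"wx": 0,"wy": 0,"wz": 0},{"x": 0,"y": 0,"z": 0,"wx": 0,"wy": 0,"wz": 0},{"x": 0,"y": 0,"z": 0,"wx": 0,"wy": 0,"wz": 0},{"x": 0,"y": 0,"z": 0,"wx": 0,"wy": 0,"wz": 0},{"x": 0,"y": 0,"z": 0,"wx": 0,"wy": 0,"wz": 0}]'

```text
t: 27.15
tool_pos: [0.6173, 0.0097, 0.1294]
orientation: [-3.126, 0.261, 0.015]
force: [-0.7, 0.2, 0.8]
opening: 0.453
```

```bash
python3 - <<'E'
from h import *
from cell import cams
delta([.622,.0072,.076],-.169)
im=cams.grab_frame("scene")["frame"]; cv2.imwrite("pics/s20.png",cv2.resize(im[150:260,280:400],None,fx=6,fy=5.4,interpolation=cv2.INTER_CUBIC))
im=cams.grab_frame("top")["frame"]; cv2.imwrite("pics/t20.png",cv2.convertScaleAbs(cv2.resize(im[90:230,230:350],None,fx=4.2,fy=4.2,interpolation=cv2.INTER_CUBIC),alpha=1.6))
E
```

```text
t 27.15 pos [0.6173 0.0097 0.1294] d [0.0055 0.0019 0.0534] w [-0.004   0.0099  0.0027] F [-0.73  0.19  0.82] op 0.453
```

View pics/s20.png

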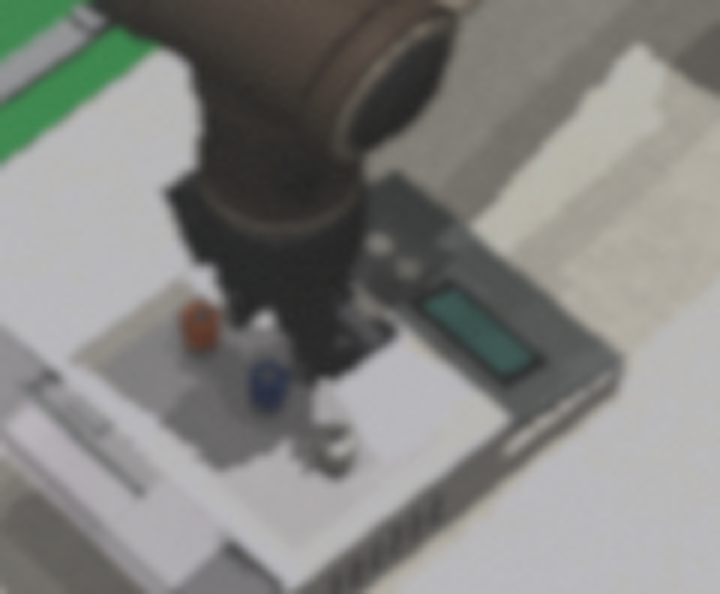

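View pics/t20.png

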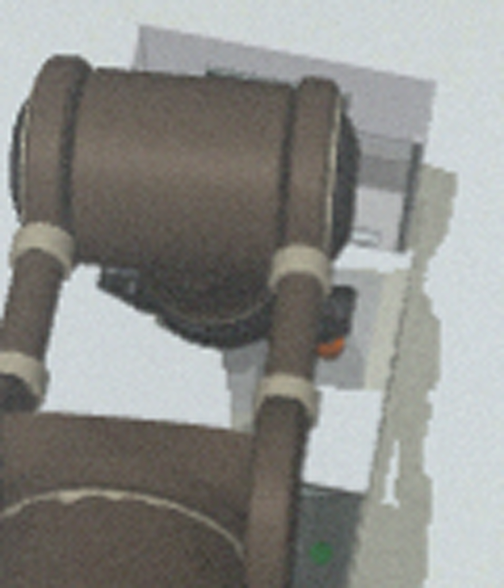

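Emit:
arm_command --deltas '[{"x": 0.003,"y": 0.001,"z": 0,"wx": -0.002,"wy": 0.005,"wz": 0.002},{"x": 0.005,"y": 0.002,"z": 0.005,"wx": -0.004,"wy": 0.01,"wz": 0.002},{"x": 0.005,"y": 0.002,"z": 0.012,"wx": -0.004,"wy": 0.01,"wz": 0.002},{"x": 0.005,"y": 0.002,"z": 0.02,"wx": -0.004,"wy": 0.01,"wz": 0.002},{"x": 0.005,"y": 0.002,"z": 0.022,"wx": -0.004,"wy": 0.01,"wz": 0.002},{"x": 0.005,"y": 0.002,"z": 0.022,"wx": -0.004,"wy": 0.01,"wz": 0.002},{"x": 0.005,"y": 0.002,"z": 0.022,"wx": -0.004,"wy": 0.01,"wz": 0.002},{"x": 0.005,"y": 0.002,"z": 0.022,"wx": -0.004,"wy": 0.01,"wz": 0.002}]'

```text
t: 28.05
tool_pos: [0.6221, 0.007, 0.1075]
orientation: [3.13, -0.264, 0.001]
force: [-0.1, 0.2, -0.2]
opening: 0.447
```

```bash
python3 - <<'E'
from h import *
from cell import cams
delta([.622,.0072,.076],-.169)
im=cams.grab_frame("scene")["frame"]; cv2.imwrite("pics/s21.png",cv2.convertScaleAbs(cv2.resize(im[180:240,300:360],None,fx=10,fy=10,interpolation=cv2.INTER_CUBIC),alpha=1.6))
c,s=np.cos(.169),np.sin(.169)
for p in [[.622,.0072,.143],[.622+.019*s,.0072+.019*c,.143],[.622-.019*s,.0072-.019*c,.143],[.622,.0072,.136]]: print((proj("scene",p)[0]+.5-[300,180])*10)
E
```

```text
t 28.05 pos [0.6221 0.007  0.1075] d [-0.0001 -0.0002  0.0315] w [ 0.     -0.0007  0.0008] F [-0.07  0.15 -0.16] op 0.447
[253.31433591 386.85274095]
[297.15531963 430.07985227]
[209.91140267 344.05986767]
[253.04594044 397.15666898]
```

View pics/s21.png

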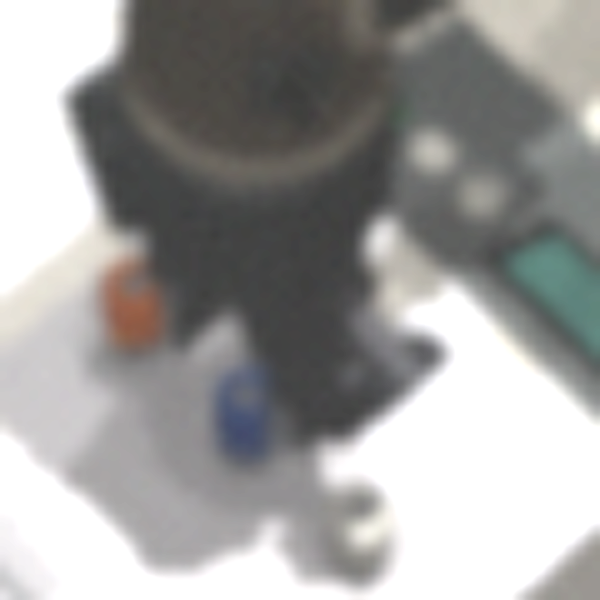

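Emit:
arm_command --deltas '[{"x": 0,"y": 0,"z": 0.006,"wx": 0,"wy": 0,"wz": 0},{"x": 0,"y": 0,"z": 0.012,"wx": 0,"wy": 0,"wz": 0},{"x": 0,"y": 0,"z": 0.018,"wx": 0,"wy": 0,"wz": 0},{"x": 0,"y": 0,"z": 0.024,"wx": 0,"wy": 0,"wz": 0},{"x": 0,"y": 0,"z": 0.028,"wx": 0,"wy": 0,"wz": 0},{"x": 0,"y": 0,"z": 0.03,"wx": 0,"wy": 0,"wz": 0},{"x": 0,"y": 0,"z": 0.03,"wx": 0,"wy": 0,"wz": 0},{"x": 0,"y": 0,"z": 0.03,"wx": 0,"wy": 0,"wz": 0}]'

```text
t: 28.9
tool_pos: [0.6219, 0.0071, 0.0773]
orientation: [3.13, -0.264, 0.0]
force: [-0.2, 0.3, -0.3]
opening: 0.452
```

```bash
python3 - <<'E'
from h import *
from cell import cams
delta([.622,.0072,.076],-.169)
im=cams.grab_frame("scene")["frame"]; cv2.imwrite("pics/s22.png",cv2.convertScaleAbs(cv2.resize(im[180:240,300:360],None,fx=10,fy=10,interpolation=cv2.INTER_CUBIC),alpha=1.6))
E
```

```text
t 28.9 pos [0.6219 0.0071 0.0773] d [ 0.0001 -0.0001  0.0013] w [ 0.0001 -0.0003  0.0009] F [-0.22  0.31 -0.32] op 0.452
```

View pics/s22.png

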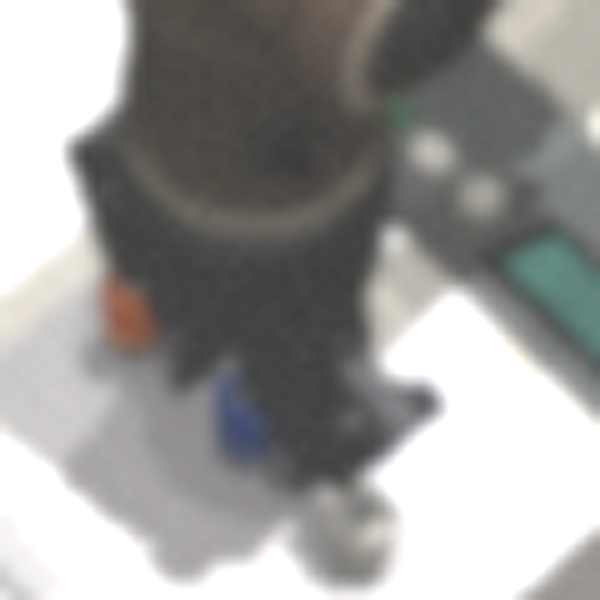

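Emit:
arm_command --deltas '[{"x": 0,"y": 0,"z": 0,"wx": 0,"wy": 0,"wz": 0},{"x": 0,"y": 0,"z": 0,"wx": 0,"wy": 0,"wz": 0},{"x": 0,"y": 0,"z": 0,"wx": 0,"wy": 0,"wz": 0},{"x": 0,"y": 0,"z": 0,"wx": 0,"wy": 0,"wz": 0},{"x": 0,"y": 0,"z": 0,"wx": 0,"wy": 0,"wz": 0},{"x": 0,"y": 0,"z": 0,"wx": 0,"wy": 0,"wz": 0},{"x": 0,"y": 0,"z": 0,"wx": 0,"wy": 0,"wz": 0},{"x": 0,"y": 0,"z": 0,"wx": 0,"wy": 0,"wz": 0}]' --claw 255 --grip_force 20

```text
t: 29.75
tool_pos: [0.6221, 0.0072, 0.0776]
orientation: [-3.13, 0.264, -0.001]
force: [0.0, 1.9, 3.7]
opening: 0.222
```

```bash
python3 - <<'E'
from h import *
from cell import ctrl
for i in range(1):
  o=ctrl.get_obs(); M=R.from_rotvec(o["orientation"]).inv(); print("tool F",M.apply(o["force"]).round(2),"T",M.apply(o["wrist_torque"]).round(3))
delta([.622,.0072,.076],-.169)
E
```

```text
tool F [-0.3  -1.87 -3.75] T [ 0.417 -0.055  0.044]
t 29.75 pos [0.6221 0.0072 0.0776] d [-0.0001  0.0001  0.0016] w [-0.0004 -0.0008  0.0007] F [0.01 1.9  3.75] op 0.222
```

Emit:
arm_command --deltas '[{"x": 0,"y": -0.0005,"z": 0,"wx": 0,"wy": 0,"wz": 0},{"x": 0,"y": -0.001,"z": 0,"wx": 0,"wy": 0,"wz": 0},{"x": 0,"y": -0.001,"z": -0.001,"wx": 0,"wy": 0,"wz": 0},{"x": 0,"y": -0.001,"z": -0.002,"wx": 0,"wy": 0,"wz": 0},{"x": 0,"y": -0.001,"z": -0.003,"wx": 0,"wy": 0,"wz": 0},{"x": 0,"y": -0.001,"z": -0.004,"wx": 0,"wy": 0,"wz": 0},{"x": 0,"y": -0.001,"z": -0.005,"wx": 0,"wy": 0,"wz": 0},{"x": 0,"y": -0.001,"z": -0.005,"wx": 0,"wy": 0,"wz": 0}]'

```text
t: 30.55
tool_pos: [0.6215, 0.008, 0.0821]
orientation: [3.13, -0.264, -0.002]
force: [0.4, -0.6, -1.9]
opening: 0.226
```

```bash
cat > f.py <<'E'
from h import *
from cell import ctrl
o=ctrl.get_obs(); M=R.from_rotvec(o["orientation"]).inv(); print("tool F",M.apply(o["force"]).round(2),"T",M.apply(o["wrist_torque"]).round(3))
delta([.622,.0072,.1176],-.169)
E
python3 f.py
```

```text
tool F [0.46 0.5  1.89] T [-0.084  0.104 -0.01 ]
t 30.55 pos [0.6215 0.008  0.0821] d [ 0.0006  0.0007 -0.0355] w [0.0003 0.0009 0.0009] F [ 0.37 -0.57 -1.89] op 0.226
```

Emit:
arm_command --deltas '[{"x": 0,"y": 0,"z": -0.002,"wx": 0,"wy": 0,"wz": 0},{"x": 0,"y": 0,"z": -0.004,"wx": 0,"wy": 0,"wz": 0},{"x": 0,"y": 0,"z": -0.007,"wx": 0,"wy": 0,"wz": 0},{"x": 0,"y": 0,"z": -0.01,"wx": 0,"wy": 0,"wz": 0},{"x": 0,"y": 0,"z": -0.013,"wx": 0,"wy": 0,"wz": 0},{"x": 0,"y": 0,"z": -0.016,"wx": 0,"wy": 0,"wz": 0},{"x": 0,"y": 0,"z": -0.018,"wx": 0,"wy": 0,"wz": 0},{"x": 0,"y": 0,"z": -0.018,"wx": 0,"wy": 0,"wz": 0}]'

```text
t: 31.35
tool_pos: [0.6221, 0.0081, 0.1007]
orientation: [3.13, -0.264, 0.001]
force: [0.2, -0.2, -1.5]
opening: 0.221
```

```bash
python3 f.py
```

```text
tool F [0.18 0.15 1.51] T [-0.012  0.009  0.048]
t 31.35 pos [0.6221 0.0081 0.1007] d [ 0.      0.0009 -0.0169] w [-0.     -0.0006  0.0008] F [ 0.15 -0.18 -1.51] op 0.221
```

Emit:
arm_command --deltas '[{"x": 0,"y": 0,"z": -0.002,"wx": 0,"wy": 0,"wz": 0},{"x": 0,"y": 0,"z": -0.005,"wx": 0,"wy": 0,"wz": 0},{"x": 0,"y": 0,"z": -0.008,"wx": 0,"wy": 0,"wz": 0},{"x": 0,"y": 0,"z": -0.011,"wx": 0,"wy": 0,"wz": 0},{"x": 0,"y": 0,"z": -0.014,"wx": 0,"wy": 0,"wz": 0},{"x": 0,"y": 0,"z": -0.016,"wx": 0,"wy": 0,"wz": 0},{"x": 0,"y": 0,"z": -0.017,"wx": 0,"wy": 0,"wz": 0},{"x": 0,"y": 0,"z": -0.017,"wx": 0,"wy": 0,"wz": 0}]'

```text
t: 32.15
tool_pos: [0.622, 0.008, 0.1174]
orientation: [3.13, -0.264, 0.001]
force: [-0.2, -0.2, -1.9]
opening: 0.225
```

```bash
python3 f.py; python3 - <<'E'
from h import *
from cell import cams
im=cams.grab_frame("scene")["frame"]; cv2.imwrite("pics/s23.png",cv2.convertScaleAbs(cv2.resize(im[180:240,300:360],None,fx=10,fy=10,interpolation=cv2.INTER_CUBIC),alpha=1.6))
im=im[110:280,230:410]; cv2.imwrite("pics/s23b.png",cv2.resize(im,None,fx=4,fy=3.4))
for z in(.15,.152,.176,.1,.098,.102,.103): print(z,(proj("scene",[.6225,.0065,z])[0]+.5-[300,180])*10)
E
```

```text
tool F [-0.2   0.2   1.93] T [ 0.039 -0.038  0.038]
t 32.15 pos [0.622  0.008  0.1174] d [ 0.0001  0.0008 -0.0002] w [-0.     -0.0004  0.0008] F [-0.23 -0.17 -1.93] op 0.225
0.15 [250.65573708 376.33721918]
0.152 [250.72972866 373.34835458]
0.176 [251.63320265 336.85715059]
0.1 [248.86765169 448.58261569]
0.098 [248.79851032 451.3768163 ]
0.102 [248.93697059 445.78128722]
0.103 [248.97169683 444.37794143]
```

View pics/s23.png

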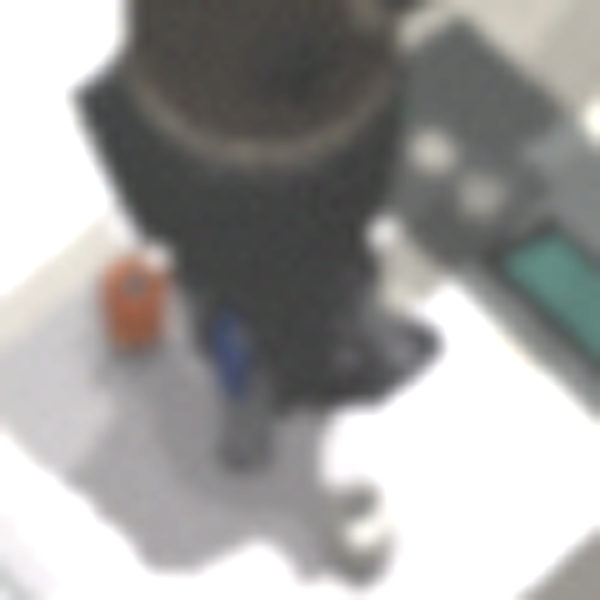

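View pics/s23b.png

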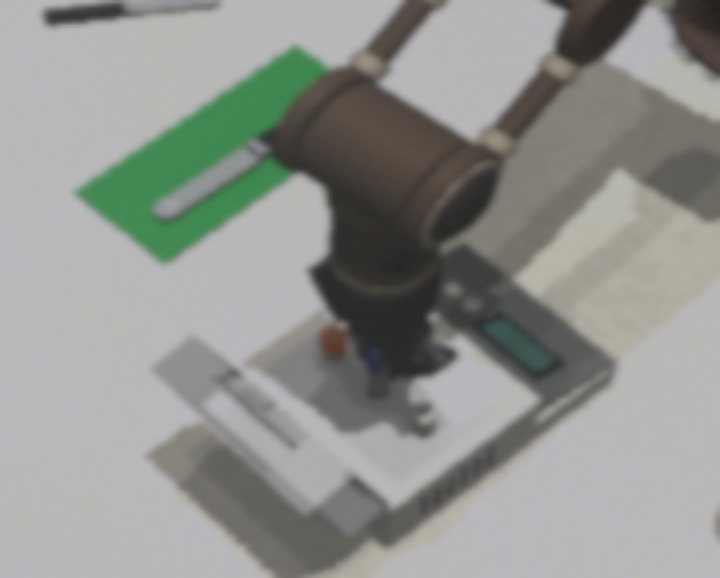

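```bash
python3 - <<'E'
import cv2,numpy as np
from cell import cams
a=cv2.imread("pics/s21.png").astype(int); b=cv2.imread("pics/s23.png").astype(int)
for n,i in(("s21",a),("s23",b)):
    d=(i[:,:,0]-i[:,:,2])[:, 230:250].mean(1); 
    print(n,[(r,int(d[r])) for r in range(300,500,8)])
ims=[cams.grab_frame("scene")["frame"].astype(float) for _ in range(4)]
m=np.mean(ims,0)[205:235,312:337]
m=np.clip((m-20)*2.6,0,255).astype(np.uint8)
cv2.imwrite("pics/s24.png",cv2.resize(m,None,fx=20,fy=20,interpolation=cv2.INTER_CUBIC))
g=m.mean(2); print(g[8:24,8:17].round().astype(int))
E
```

```text
s21 [(300, 0), (308, 0), (316, 0), (324, 0), (332, -1), (340, -1), (348, 0), (356, 2), (364, 10), (372, 21), (380, 25), (388, 21), (396, 18), (404, 25), (412, 37), (420, 42), (428, 39), (436, 37), (444, 32), (452, 22), (460, 11), (468, 2), (476, 0), (484, -1), (492, 0)]
s23 [(300, 1), (308, 4), (316, 10), (324, 15), (332, 16), (340, 20), (348, 27), (356, 31), (364, 29), (372, 27), (380, 25), (388, 21), (396, 17), (404, 8), (412, 2), (420, 0), (428, 0), (436, 0), (444, 0), (452, 2), (460, 1), (468, -1), (476, 0), (484, 0), (492, 0)]
[[ 80  73  87  96  86  68  60  59  57]
 [ 87  78  88  99  91  73  61  58  58]
 [113  87  86  90  85  73  60  59  57]
 [157 119  93  86  81  75  69  62  60]
 [178 142 103  85  83  87  83  69  63]
 [177 150 111  87  85  96  97  81  64]
 [178 158 122  97  91 100 100  82  67]
 [178 164 136 109 104 106 103  87  78]
 [179 164 137 118 112 116 111 107 112]
 [178 166 136 120 117 117 120 136 154]
 [179 162 137 121 119 118 124 150 174]
 [178 156 129 118 120 118 121 154 179]
 [178 155 125 113 117 118 126 152 178]
 [182 166 138 116 117 125 138 162 179]
 [185 179 162 149 146 155 163 175 182]
 [186 185 180 176 174 177 181 182 185]]
```

View pics/s24.png

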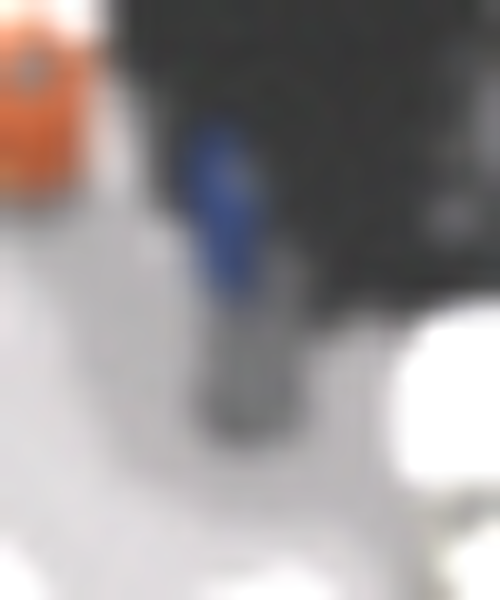

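```bash
python3 f.py; python3 -c "
from cell import ticket
print(ticket.sign_off())"
```

```text
tool F [0.31 1.05 3.08] T [ 0.033 -0.015  0.051]
t 32.4 pos [0.6218 0.008  0.117 ] d [ 0.0004  0.0008 -0.0006] w [0.0002 0.0003 0.0008] F [ 0.13 -1.09 -3.08] op 0.229
the job is handed in; nothing more can be done
None
```

The job is handed in at about 32 s of the 64 s allowed; sign-off gave no verdict, so I don't know whether it passed.

**What I did**
- **Hood:** I took the larger spatula from the green mat and slid its blade under the hood's lip. I prised the hood up and pushed it over backwards past upright. The last pictures show it still open after the blade was withdrawn; I estimate about 1.65–1.7 rad from the tool path.
- **Spatula:** I laid it back on the mat, about 5 mm from where it started, and let go. The last picture shows its blade lying on the mat; the arm hides most of the handle.
- **Logger:** I gripped the blue logger's head, in the middle bore, at 20 N and drew it straight up 40 mm. I am still holding it there.

**Last checks**
- **Ring height:** The arm's reading puts the lift at 39–40 mm. The shift of the head in the pictures gives about 37–39 mm, so the ring should be within about 3 mm of the block's top, against 7 mm allowed. The ring itself shows only as a faint dark band at the foot of the stem.
- **Side force on the tool:** It was about 0.3 N while holding, and 1.1 N in the last reading. Vertical load was 2–3 N.
- **Other items:** The orange and white loggers look unmoved. I did not look closely at the bottle and beaker at the end, but nothing went near them.

**What disagreed**
- **Fingertip height:** The real fingertips sit about 35 mm higher than the reported TCP. My first grasp therefore closed in the air above the handle, harmlessly. I found the offset by lowering the shut fingers onto the mat (12.8 N reading) and corrected for it afterwards.
- **Cameras:** The two cameras differed by 3–6 mm in y. The spatula also looked about 219 mm long against the stated 210 mm.

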